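Set up the weighing and dissolving station

TASK

Set up the lab bench for weighing out and dissolving: stand the larger steel beaker in the middle of the stirrer's round plate and seat its cover on it, set the low aluminium dish in the middle of the balance's pan, and stand the larger amber bottle on the bench midway between stirrer and balance, in line with plate and pan. Lay the scoop flat on the bench in front of the balance (the side with the display), parallel to the front edge, centred on it, with a gap of about 3 cm between that edge and the scoop's handle. Leave the small beaker, the small bottle and the tube rack where they are.

Things in the scene. Friction and masses are not known exactly. Their poses are not given: they have to be found in the camera images.
- stirrer: Magnetic stirrer fixed to the bench: white housing 130 x 130 x 38 mm (70 mm to -x, 60 mm to +x of the origin), black knob 10 mm proud on its front (-x) face, round white plate, diameter 110 mm, flat top 50 mm above the bench. Origin: on the bench below the plate's centre; y left, z up. Its centre is 285 to 295 mm from the balance's, left or right of it
- balance: Compact laboratory balance fixed to the bench: white housing 170 (x) x 150 (y) x 40 mm with a round steel pan, diameter 110 mm, whose flat fixed top is 48 mm above the bench; a dark display strip at its front. Origin: on the bench, directly below the pan's centre; the front edge is 100 mm from it in -x, the back edge 70 mm in +x; y runs parallel to the front edge, z up
- beaker: The larger of the two open straight steel beakers: outer diameter 60 mm, height 75 mm, wall 3 mm, about 120 g. Stands upright. Origin: centre of the underside, z up the axis
- cover: Grey plastic cover of the larger beaker: disc, diameter 72 mm, 6 mm thick; round knob on top, diameter 20, 24 mm tall; tapered boss below (diameter 44, foot 40, 5 mm high) that drops into the beaker (inner diameter 54). Origin: centre of the boss's underside, z up; disc z = 5 to 11 mm, knob 11 to 35 mm. Seated, its origin is 5 mm below the beaker's rim. 60 g
- dish: Low round open aluminium dish: outer diameter 60 mm, height 20 mm, wall 3 mm, about 50 g. Origin: centre of the underside, z up
- bottle: The larger of the two amber bottles with black cap: body diameter 50 mm, overall height 120 mm, pale label round its body; narrower neck and cap at the top (straight body up to at least 65 mm), about 220 g. Stands upright. Origin: centre of the underside, z up
- scoop: Small scoop lying flat: black handle 90 mm long, 10 wide, 12 high, and steel trough 52 mm long, 26 wide, 10 high. Origin: underside, on the long axis, near the middle; x along the scoop towards the trough, z up. Handle from x = -70 to +20 mm, trough from +20 to +72 mm. Either end may point either way when laid out. 40 g
- small_beaker: Bystander, not to be moved: small open steel beaker, diameter 44 mm, height 55 mm. Origin: centre of the underside
- small_bottle: Bystander, not to be moved: small amber bottle with black cap, diameter 36 mm, height 75 mm. Origin: centre of the underside
- rack: Bystander, not to be moved: grey tube rack block 40 (x) x 150 (y) x 45 mm with tube caps up to 67 mm high. Origin: centre of the underside
There are look-alikes about, which are no part of the job. Of the things shaped like the dish, the aluminium one is meant. Leave any pink or turquoise look-alike of the stirrer alone.

How it is judged:
By the outcome, as a careful person would: the job done as asked, in the order asked, and still so for the second after the job is handed in, with the robot touching nothing.
It also fails if it takes over 136 s, if anything falls off the work surface, if the arm or the gripper's body presses on something with over 40 N, if the wrist force passes 120 N, or if a joint passes its speed limit or range.

ROBOT

A 7-joint arm with a two-finger parallel gripper is mounted at the origin on the work surface. World frame = base frame: x ahead of the robot, y to its left, z up, the work surface at z = 0. Lengths are in mm, angles in rad, forces in N, time in s.
With the tool pointing down it reaches from about 350 to 900 mm from the base axis. Payload 8.1 kg.
Tool frame: the origin (TCP) lies midway between the tips of the shut fingers; the grasp point (between the pads) lies 19 mm behind it; x points along the fingers, y is the direction in which the jaws open and shut, and the axes are right-handed (so a half turn about x gives the same grasp; the last joint's range is limited). The gripper opens to 85 mm and grips with 20 to 120 N. Pads are 22 mm wide; open, the fingers measure 114 mm over their backs; the gripper's body (76 mm by 85 mm) begins 54 mm behind the grasp point. The pads swing forward as they close: fully open they stand 13 mm farther back than shut.
Start: joints at [1.212, 0.434, 0.025, 1.573, -0.012, 1.134, -0.075], TCP at [158.112, -604.685, 196.023] pointing down, gripper open.
Joint ranges: [-2.62, 2.62], [-0.44, 2.09], [-1.27, 1.32], [0.08, 2.57], [-1.32, 4.46], [0.12, 2], [-2.74, 2.74]. Speed limits (rad/s): [2.22, 2.22, 3.01, 3.01, 3.14, 3.14, 3.14].

INTERFACE

Orientations are given as a unit quaternion [x, y, z, w].
In Python, from station import robot gives the robot as it stands.
- The arm moves only by the tool carry_out, never from a script. Its argument "steps" is a list of rows, each a list of 5 numbers: the shift along the tool's x, y, z in m, then the turn about the tool's x in rad, then the opening in per cent of the stroke, from 0 (shut) to 100 (fully open). A call has 1 to 20 rows; each row is the pose to reach, as a shift and turn from the pose measured when the call began, along the tool's axes at that moment; what a row does not reach only later rows make up. A row lasts 1/12 s, in which the tool goes at most 41.7 mm and 7.16 degrees, less where a joint would pass 70% of its speed; a pose out of reach is approached as far as the arm can. A call with a gripper value outside its range is refused whole. The fingers move at their own pace and stop on an object; "grip_force" is the grip in N (left out, the last holds). Time passes only in rows, so rows that repeat a pose let the fingers close. It gives the time, the measured TCP pose, the force and the opening at its end, in the units of the state.
- robot.read_state(): the state, without advancing time (a new reading comes with each control period).
- robot.camera(name): name is "scene" or "top" or "wrist"; returns a dict with "img" (420x560x3 uint8, red, green, blue), "range_z" (420x560 float32, mm along the optical axis (not along the pixel's ray), 0 where there is no reading), "camera_matrix" (3x3 intrinsics, pixels), "extrinsics" (4x4, takes a point from world to camera coordinates); the wrist camera has in their place "T_tool_cam" (4x4, takes a point from camera to tool coordinates, whose origin is the TCP and whose axes are the tool frame's). Camera axes: x right, y down, z forward; pixel columns grow to the right and rows downward; lengths in mm; the calibration is good to about 2 mm. The wrist camera is an equidistant fisheye: a pixel r from the principal point sees the ray r / f radians off the axis. A picture is of the moment at which its call begins: read the wrist's pose just before it.
- robot.sign_off(): hands the job in, once; it reports no verdict.
The state is a dict: "clock": time; "joints": joint angles; "joint_vel": joint speeds; "tau": joint torques, N m; "position": TCP position; "tcp_rot": TCP orientation; "ft_force": force on the tool from outside, world axes, zero at the start; "moment": the same for the moment, N m; "grip_width": finger opening in mm.
Only numpy, scipy, OpenCV 4.12 (cv2) and the standard library are available. Lean on these libraries where they do the work, as an engineer would, in place of code of your own. Each camera call takes 0.05 s, during which the arm holds its last target. There are 200 camera calls.

## Working session

There is one attempt and no reset: what is moved stays moved. The work goes in short steps, Python scripts to look and compute and a tool call to move; the robot and the scene stay as the last step left them, time stands still between calls to the robot, and variables do not carry over. Pictures are saved under pics/ and viewed, about 12 in all and at most 16, crops included, and the job is handed in when it is done.

Besides the shell and the picture viewer there is one more tool, called after "Emit:" as name([rows], argument=value, ...), one row to a line, values as JSON. carry_out: Moves the arm, as the interface text tells. Its arguments: {"type":"object","properties":{"steps":{"type":"array"},"grip_force":{"type":"number"}},"required":["steps"]}

```bash
mkdir -p pics; ls
cat > h.py <<'E'
from station import robot
import numpy as np, cv2
from scipy.spatial.transform import Rotation as R
def snap(name,fn=None):
    s=robot.read_state(); c=robot.camera(name)
    np.savez('/tmp/%s.npz'%name,pos=s['position'],rot=s['tcp_rot'],**c)
    if fn: cv2.imwrite('pics/'+fn,c['img'][:,:,::-1])
    return s,c
def cloud(c):
    K=c['camera_matrix'];z=c['range_z'].astype(float);v,u=np.mgrid[:420,:560]
    P=np.stack([(u-K[0,2])/K[0,0]*z,(v-K[1,2])/K[1,1]*z,z],-1)
    E=np.linalg.inv(c['extrinsics']);W=P@E[:3,:3].T+E[:3,3];W[z==0]=np.nan
    return W
E
python3 - <<'E'
from h import *
s,c=snap('top','top1.png');print(s)
print(c['camera_matrix'],c['extrinsics'])
snap('scene','scene1.png')
E
```

```text
pics
{'clock': 0.0, 'joints': array([ 1.21238884,  0.43522726,  0.02494616,  1.57411176, -0.01163789,
        1.13404219, -0.07508194]), 'joint_vel': array([-0.00054273, -0.00085995, -0.00192498, -0.00065291, -0.00093798,
        0.00115273,  0.00088183]), 'tau': array([-1.64313384e-03, -6.70476365e+01,  1.02423515e+00, -3.16207051e+01,
        1.55096728e-02,  1.25508016e-02,  3.39074074e-05]), 'position': array([ 157.95925722, -604.10021535,  195.21738948]), 'tcp_rot': array([-0.70122243, -0.09075054,  0.70144253, -0.08960922]), 'ft_force': array([-0.70137798,  0.12019921,  0.55630053]), 'moment': array([ 0.02135081,  0.01370084, -0.02097285]), 'grip_width': 85.43565695008428}
[[414.42820998   0.         280.13237653]
 [  0.         414.42820998 220.39902119]
 [  0.           0.           1.        ]] [[-2.52232918e-02 -9.99611943e-01 -1.18215564e-02 -2.02251037e+01]
 [-9.81768130e-01  2.69981899e-02 -1.88155352e-01  5.60207526e+02]
 [ 1.88401497e-01  6.86013002e-03 -9.82068131e-01  1.12717646e+03]
 [ 0.00000000e+00  0.00000000e+00  0.00000000e+00  1.00000000e+00]]
```

View pics/top1.png

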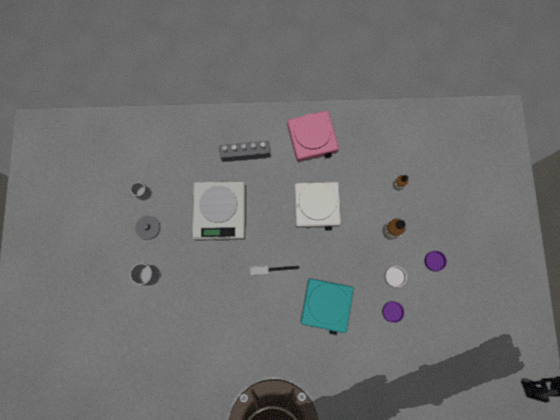

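View pics/scene1.png

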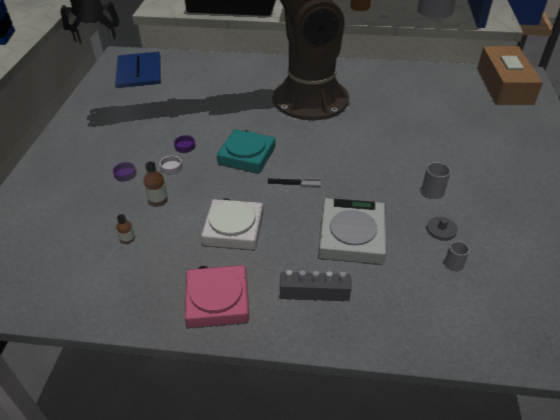

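The top view shows the balance at (218,205), the white stirrer at (319,203), the large beaker at (142,274) and the cover at (147,228). The small beaker is at (139,190), the large bottle at (396,228), the aluminium dish at (396,276), and the scoop at (275,270) with its handle to the right. The scene view agrees.

```bash
cat > m.py <<'E'
from h import *
c=dict(np.load('/tmp/top.npz'));W=cloud(c)
def win(u0,u1,v0,v1,z0,z1):
    w=W[v0:v1,u0:u1].reshape(-1,3);w=w[np.isfinite(w[:,2])]
    return w[(w[:,2]>z0)&(w[:,2]<z1)]
def rep(n,*a):
    p=win(*a)
    if len(p)<5: print(n,len(p));return
    (cx,cy),r=cv2.minEnclosingCircle(p[:,:2].astype(np.float32))
    q=cv2.minAreaRect(p[:,:2].astype(np.float32))
    print(n,len(p),'ctr',np.round([cx,cy,r]),'mean',p.mean(0).round(1),'rect',np.round(q[0],1),np.round(q[1]),round(q[2],1),'zpct',np.percentile(p[:,2],[5,50,95]).round(1))
t=win(60,110,300,350,-50,50);print('table z',t.mean(0))
rep('bal house',185,255,175,250,25,44); rep('bal pan',185,255,175,250,45,60)
rep('stir house',285,350,175,240,25,43); rep('stir plate',285,350,175,240,45,60)
rep('beaker rim',120,165,255,300,66,85); rep('cover disc',125,170,212,245,5,18);rep('cover knob',125,170,212,245,20,45)
rep('sbeaker',122,158,178,204,45,65)
rep('bottle cap',378,415,210,245,105,130);rep('bottle',378,415,210,245,20,130);rep('sbottle',385,415,170,195,60,90)
rep('dish',378,415,258,295,14,30);rep('rack',210,280,135,170,30,80);rep('scoop',240,310,258,285,5,20)
rep('handle',272,310,258,285,5,20);rep('trough',240,268,258,285,5,20)
rep('pink',280,345,105,165,25,60);rep('teal',295,360,272,340,25,60)
E
python3 m.py
```

```text
table z [ 2.82584715e+02  5.31993192e+02 -4.48949410e-01]
bal house 1809 ctr [599. 143. 111.] mean [586.8 142.   39.6] rect [599.9 143.7] [150. 171.] 89.5 zpct [35.5 39.9 43.3]
bal pan 1033 ctr [597. 137.  96.] mean [612.1 142.5  48.3] rect [599.8 142. ] [127. 157.] 84.5 zpct [45.4 48.2 51.6]
stir house 839 ctr [ 610. -145.   88.] mean [ 594.2 -143.1   37.1] rect [ 605.3 -144.6] [130. 140.] 89.7 zpct [31.1 37.5 41.5]
stir plate 1095 ctr [ 615. -144.   55.] mean [ 614.1 -144.3   50.1] rect [ 614.8 -143.9] [107. 107.] 86.9 zpct [46.6 50.1 53.6]
beaker rim 110 ctr [418. 351.  31.] mean [417.5 350.3  73. ] rect [417.8 350.1] [59. 58.] 62.4 zpct [67.3 73.4 78.2]
cover disc 427 ctr [560. 359.  74.] mean [557.6 356.9  10.8] rect [556.  360.7] [ 95. 131.] 0.3 zpct [ 6.  10.9 15. ]
cover knob 45 ctr [558. 359.  10.] mean [557.7 356.5  33.1] rect [557.2 357. ] [17. 18.] 84.5 zpct [25.3 34.  37.4]
sbeaker 80 ctr [666. 375.  24.] mean [664.6 375.6  52.3] rect [664.  375.2] [42. 43.] 86.2 zpct [46.1 52.4 58.3]
bottle cap 73 ctr [ 529. -358.   12.] mean [ 528.1 -357.2  118.9] rect [ 528.3 -357.8] 
[... 399 characters left out ...]
.4]
rack 712 ctr [781.  66.  77.] mean [776.8  65.3  47.2] rect [780.4  65.9] [ 42. 150.] 3.7 zpct [35.7 45.4 67.4]
scoop 202 ctr [413. -15.  97.] mean [424.5 -19.    9.5] rect [417.1 -15.4] [185.  69.] 88.5 zpct [ 5.2  9.3 15.1]
handle 119 ctr [416. -59.  60.] mean [426.  -50.   10.5] rect [419.3 -59.3] [104.  66.] 83.0 zpct [ 5.2 10.8 15.6]
trough 64 ctr [414.  44.  45.] mean [422.5  33.1   7.5] rect [415.4  42. ] [70. 63.] 89.0 zpct [ 5.1  6.6 12.2]
pink 1805 ctr [ 824. -140.   88.] mean [ 817.8 -139.2   44.4] rect [ 818.7 -141.2] [140. 131.] 12.5 zpct [33.3 47.3 53.1]
teal 2234 ctr [ 320. -160.   88.] mean [ 318.8 -159.1   44.5] rect [ 315.3 -159.3] [130. 140.] 77.4 zpct [34.1 47.3 53. ]
```

```bash
cat > go.py <<'E'
# python3 go.py jawdeg x y z [x y z ...] : offsets of world waypoints in tool axes from present pose
import sys
from h import *
s=robot.read_state();r=R.from_quat(s['tcp_rot']).as_matrix();p=s['position']
a=[float(v) for v in sys.argv[1:]]
yaw=np.degrees(np.arctan2(r[1,1],r[0,1]))
d=(a[0]-yaw+90)%180-90   # world yaw change; tool x is down so turn = -d
print('pos',p.round(1),'jaw',round(yaw,2),'down',r[:,0].round(4),'F',s['ft_force'].round(1),'w',round(s['grip_width'],1),'t',round(s['clock'],2),'j',s['joints'].round(2))
print('turn',round(np.radians(-d),4))
for i in range(1,len(a),3): print(a[i:i+3],'->',(r.T@(np.array(a[i:i+3])-p)/1000).round(4))
E
python3 go.py 0 158 -604 300 418 350 300
python3 go.py -50 418 350 200
```

```text
pos [ 157.9 -604.2  195.3] jaw -75.35 down [-5.0e-04  1.3e-03 -1.0e+00] F [-0.2  0.3  0.4] w 85.0 t 0.1 j [ 1.21  0.44  0.02  1.57 -0.01  1.13 -0.08]
turn -1.3151
[158.0, -604.0, 300.0] -> [-1.047e-01 -3.000e-04 -1.000e-04]
[418.0, 350.0, 300.0] -> [-0.1036 -0.8575 -0.4929]
pos [ 157.9 -604.2  195.3] jaw -75.35 down [-5.0e-04  1.3e-03 -1.0e+00] F [-0.2  0.3  0.4] w 85.0 t 0.1 j [ 1.21  0.44  0.02  1.57 -0.01  1.13 -0.08]
turn -0.4424
[418.0, 350.0, 200.0] -> [-0.0036 -0.8574 -0.4929]
```

```bash
python3 go.py 0 300 -450 220 560 -150 220
```

```text
pos [ 157.9 -604.2  195.3] jaw -75.35 down [-5.0e-04  1.3e-03 -1.0e+00] F [-0.2  0.3  0.4] w 85.0 t 0.1 j [ 1.21  0.44  0.02  1.57 -0.01  1.13 -0.08]
turn -1.3151
[300.0, -450.0, 220.0] -> [-0.0246 -0.1133 -0.1764]
[560.0, -150.0, 220.0] -> [-0.0243 -0.3378 -0.5039]
```

Emit:
carry_out([
  [-0.024,-0.03,-0.045,-0.1,100],
  [-0.024,-0.06,-0.09,-0.2,100],
  [-0.024,-0.08,-0.12,-0.3,100],
  [-0.024,-0.1,-0.15,-0.4,100],
  [-0.024,-0.12,-0.18,-0.5,100],
  [-0.024,-0.14,-0.21,-0.6,100],
  [-0.024,-0.16,-0.24,-0.7,100],
  [-0.024,-0.18,-0.27,-0.8,100],
  [-0.024,-0.2,-0.3,-0.9,100],
  [-0.024,-0.22,-0.33,-1.0,100],
  [-0.024,-0.24,-0.36,-1.1,100],
  [-0.024,-0.26,-0.39,-1.2,100],
  [-0.024,-0.28,-0.42,-1.315,100],
  [-0.024,-0.3,-0.45,-1.315,100],
  [-0.024,-0.32,-0.48,-1.315,100],
  [-0.024,-0.338,-0.504,-1.315,100],
  [-0.024,-0.338,-0.504,-1.315,100],
  [-0.024,-0.338,-0.504,-1.315,100],
])

```text
clock: 1.6
position: [560.7, -147.5, 219.2]
tcp_rot: [0.499, 0.502, -0.499, 0.5]
ft_force: [0.5, -0.1, -0.4]
grip_width: 85.7
```

```bash
python3 go.py 0 418 350 220
```

```text
pos [ 560.7 -147.5  219.2] jaw 0.22 down [-0.0012  0.0024 -1.    ] F [ 0.5 -0.1 -0.4] w 85.7 t 1.6 j [ 0.5   0.39 -0.46  1.62  0.18  1.18  0.  ]
turn 0.0039
[418.0, 350.0, 220.0] -> [ 0.0005 -0.1407 -0.4981]
```

Emit:
carry_out([
  [0.0,-0.008,-0.028,0,100],
  [0.0,-0.018,-0.064,0,100],
  [0.0,-0.028,-0.1,0,100],
  [0.0,-0.038,-0.136,0,100],
  [0.0,-0.048,-0.172,0,100],
  [0.0,-0.058,-0.208,0,100],
  [0.0,-0.068,-0.244,0,100],
  [0.0,-0.079,-0.28,0,100],
  [0.0,-0.089,-0.316,0,100],
  [0.0,-0.099,-0.352,0,100],
  [0.0,-0.109,-0.388,0,100],
  [0.02,-0.119,-0.424,0,100],
  [0.04,-0.13,-0.46,0,100],
  [0.05,-0.141,-0.49,0,100],
  [0.06,-0.141,-0.498,0,100],
  [0.06,-0.141,-0.498,0,100],
  [0.06,-0.141,-0.498,0,100],
])

```text
clock: 3.02
position: [418.1, 348.4, 159.9]
tcp_rot: [0.499, 0.501, -0.5, 0.5]
ft_force: [0.6, -0.2, -0.6]
grip_width: 85.7
```

```bash
cat >> h.py <<'E'
def wcloud(c,s):
    K=c['camera_matrix'];z=c['range_z'].astype(float);v,u=np.mgrid[:420,:560]
    a=(u-K[0,2])/K[0,0];b=(v-K[1,2])/K[1,1];th=np.hypot(a,b);k=np.where(th>1e-6,np.tan(np.minimum(th,1.45))/np.maximum(th,1e-6),1)
    P=np.stack([a*k*z,b*k*z,z],-1);T=c['T_tool_cam'];P=P@T[:3,:3].T+T[:3,3]
    W=P@R.from_quat(s['tcp_rot']).as_matrix().T+s['position'];W[(z==0)|(th>1.4)]=np.nan
    return W
def near(W,x,y,rad,z0,z1,n=''):
    m=np.isfinite(W[...,2])&(np.hypot(W[...,0]-x,W[...,1]-y)<rad)&(W[...,2]>z0)&(W[...,2]<z1)
    p=W[m]
    if len(p)<5: print(n,len(p));return p
    q=p[:,:2].astype(np.float32);(cx,cy),r=cv2.minEnclosingCircle(q)
    A=np.c_[2*q,np.ones(len(q))];f=np.linalg.lstsq(A.astype(float),(q.astype(float)**2).sum(1),rcond=None)[0]
    b=cv2.minAreaRect(q)
    print(n,len(p),'circ',round(cx,1),round(cy,1),round(r,1),'fit',f[:2].round(1),round(np.sqrt(f[2]+f[0]**2+f[1]**2),1),'rect',np.round(b[0],1),np.round(b[1],1),round(b[2],1),'z',np.percentile(p[:,2],[5,50,95]).round(1))
    return p
E
python3 - <<'E'
from h import *
s,c=snap('wrist','w1.png');print(c['camera_matrix'],c['T_tool_cam'].round(2),s['position'])
W=wcloud(c,s)
near(W,418,350,45,66,85,'beaker rim');near(W,558,358,60,8,14,'cover');near(W,558,358,60,25,45,'knob')
E
```

```text
[[325.1922621    0.         280.48193305]
 [  0.         325.1922621  210.371042  ]
 [  0.           0.           1.        ]] [[ 0.0000e+00 -2.9000e-01  9.6000e-01 -1.7823e+02]
 [ 1.0000e+00 -0.0000e+00 -0.0000e+00  1.5000e-01]
 [ 0.0000e+00  9.6000e-01  2.9000e-01 -7.5390e+01]
 [ 0.0000e+00  0.0000e+00  0.0000e+00  1.0000e+00]] [418.0513526  348.39905688 159.88234212]
beaker rim 1046 circ 418.0 354.8 30.3 fit [418.  355.4] 28.2 rect [418.  354.9] [59.6 59.1] 70.8 z [67.4 74.7 76.1]
cover 2691 circ 558.3 362.6 36.3 fit [558.5 362.6] 26.9 rect [557.9 362.6] [71.6 71. ] 2.2 z [ 9.9 11.2 12.4]
knob 311 circ 558.3 362.8 10.4 fit [557.4 363. ] 7.3 rect [558.1 362.4] [18.9 19.7] 52.5 z [27.6 34.7 36. ]
```

View pics/w1.png

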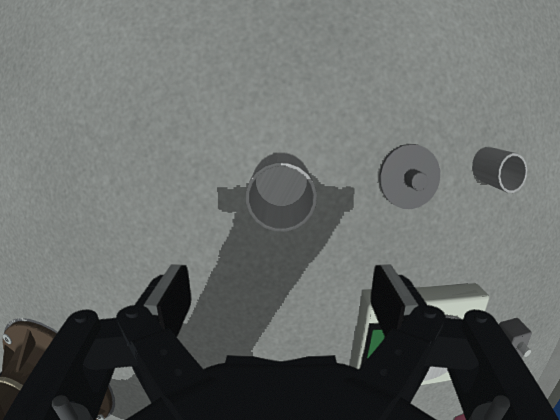

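The wrist view from above the beaker shows its rim at (281,198) between the two pads (175,285) and (390,285). The cover is at (410,177) and the small beaker at (500,172). Wrist and top depth disagree by about 5 mm in y, so I'll check against the pads.

Run:
```python
from h import *
s,c=snap('wrist');W=wcloud(c,s);r=R.from_quat(s['tcp_rot']).as_matrix()
T=(W-s['position'])@r
print(s['position'])
for side in(1,-1):
    m=np.isfinite(T[...,0])&(T[...,1]*side>38)&(T[...,1]*side<62)&(T[...,0]>-45)&(T[...,0]<0)
    p=T[m];print(side,len(p),np.percentile(p,[1,10,50,90,99],axis=0).round(1).tolist())
near(W,418,352,45,66,85,'beaker')
near(W,599,143,130,37,44,'bal house')
s,c=snap('top');T=cloud(c);near(T,418,352,45,66,85,'top beaker')
```

```text
[418.71096968 348.03260677 160.46716939]Traceback (most recent call last):
  File "<stdin>", line 7, in <module>
    return _quantile_unchecked(
        a, q, axis, out, overwrite_input, method, keepdims, weights)
    return _ureduce(a,
                    func=_quantile_ureduce_func,
    ...<5 lines>...
                    overwrite_input=overwrite_input,
                    method=method)
    r = func(a, **kwargs)
    result = _quantile(arr,
                       quantiles=q,
    ...<2 lines>...
                       out=out,
                       weights=wgt)
    slices_having_nans = np.isnan(arr[-1, ...])
                                  ~~~^^^^^^^^^
IndexError: index -1 is out of bounds for axis 0 with size 0
```

```bash
cat >> h.py <<'E'
def wproj(c,T):
    M=np.linalg.inv(c['T_tool_cam']);P=M[:3,:3]@np.array(T,float)+M[:3,3]
    th=np.arctan2(np.hypot(P[0],P[1]),P[2]);n=np.hypot(P[0],P[1]);K=c['camera_matrix']
    return np.array([K[0,2]+K[0,0]*th*P[0]/n,K[1,2]+K[1,1]*th*P[1]/n])
E
python3 - <<'E'
from h import *
c=dict(np.load('/tmp/wrist.npz'));s=dict(position=c['pos'],tcp_rot=c['rot'])
W=wcloud(c,s);near(W,418,352,45,66,85,'beaker')
near(W,599,143,130,37,44,'bal house')
for x in(-13,-32):
  for z in (-11,11): print(x,z,[wproj(c,(x,y,z)).round(0).tolist() for y in(-42.5,42.5)])
T=cloud(robot.camera('top'));near(T,418,352,45,66,85,'top beaker')
im=c['img'][235:355,130:430];cv2.imwrite('pics/w2.png',cv2.resize(im,None,fx=2.6,fy=2.6,interpolation=2)[:,:,::-1])
E
```

```text
beaker 1049 circ 418.0 354.9 30.1 fit [418.  355.4] 28.2 rect [418.1 354.9] [59.5 59.2] 70.5 z [67.6 74.8 76.2]
bal house 1778 circ 600.0 155.1 104.7 fit [599.2 150.6] 80.0 rect [598.6 148. ] [150.2 168.5] 88.3 z [37.9 40.1 42.2]
-13 -11 [[204.0, 235.0], [357.0, 235.0]]
-13 11 [[207.0, 270.0], [354.0, 270.0]]
-32 -11 [[196.0, 248.0], [365.0, 248.0]]
-32 11 [[200.0, 286.0], [361.0, 286.0]]
top beaker 85 circ 417.4 350.8 30.5 fit [417.7 350.1] 28.4 rect [423.7 348.4] [60.6 46.6] 70.7 z [67.2 73.4 77.7]
```

View pics/w2.png

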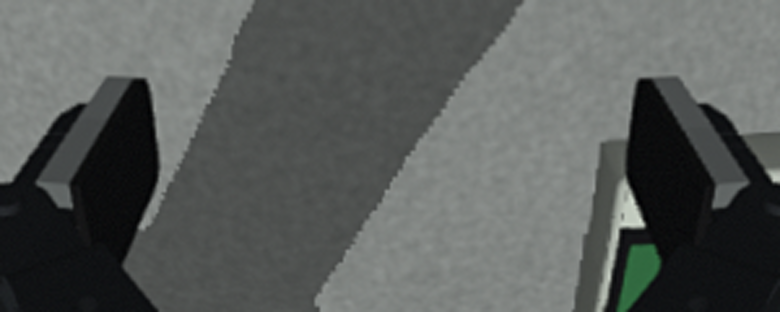

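Run:
```python
from h import *
from scipy.optimize import least_squares
c=dict(np.load('/tmp/wrist.npz'))
o=[(187,266),(191,297),(159,306)]
def f(q):
    x,y,z,w,L=q
    return np.r_[wproj(c,(x,-y,z-w/2))-o[0],wproj(c,(x,-y,z+w/2))-o[1],wproj(c,(x-L,-y,z-w/2))-o[2]]
r=least_squares(f,[-13,42,0,22,30]);print(r.x.round(1),r.fun.round(1))
def g(q): return f([q[0],42.5,q[1],22,q[2]])
r=least_squares(g,[-13,0,30]);print(r.x.round(1),r.fun.round(1))
```

```text
[22461.4  7599.7 12869.4  3079.5  6201.5] [-1.4 -1.5 -1.   0.1  1.9  1.1]
[-49.   -1.1  37.8] [-0.3 -5.   1.2  4.7  0.9  0.5]
```

Run:
```python
from h import *
s,c=snap('scene','s2.png');W=cloud(c);print(s['position'])
m=np.isfinite(W[...,2])&(np.abs(W[...,0]-418)<75)&(np.abs(W[...,1]-349)<60)&(W[...,2]>100)&(W[...,2]<330)
p=W[m];print(len(p))
for a in range(140,320,10):
    q=p[(p[:,2]>=a)&(p[:,2]<a+10)]
    if len(q):print(a,len(q),q[:,:2].min(0).round(0),q[:,:2].max(0).round(0))
v,u=np.where(m);print(u.min(),u.max(),v.min(),v.max())
cv2.imwrite('pics/s2c.png',cv2.resize(c['img'][v.min()-15:v.max()+60,u.min()-40:u.max()+40],None,fx=4,fy=4,interpolation=2)[:,:,::-1])
```

```text
[419.09375558 348.24023926 161.09922348]
929
200 4 [372. 343.] [465. 357.]
210 45 [373. 339.] [476. 360.]
220 66 [371. 338.] [477. 361.]
230 58 [369. 339.] [477. 361.]
240 36 [371. 338.] [475. 359.]
250 33 [348. 337.] [492. 361.]
260 82 [345. 334.] [493. 361.]
270 72 [347. 332.] [492. 362.]
280 85 [386. 330.] [493. 361.]
290 115 [400. 329.] [493. 368.]
300 136 [407. 329.] [491. 368.]
310 110 [433. 337.] [488. 361.]
442 477 80 137
```

Emit:
carry_out([
  [0,0,0,0,60],
  [0,0,0,0,60],
  [0,0,0,0,60],
  [0,0,0,0,60],
  [0,0,0,0,60],
  [0,0,0,0,60],
])

```text
clock: 3.72
position: [419.0, 348.5, 161.2]
tcp_rot: [0.5, 0.501, -0.499, 0.5]
ft_force: [0.0, -0.8, -0.6]
grip_width: 50.9
```

```bash
cat > tip.py <<'E'
from h import *
s,c=snap('scene');W=cloud(c);P=s['position'];print(P.round(1),s['grip_width'])
m=np.isfinite(W[...,2])&(np.abs(W[...,0]-P[0])<75)&(np.abs(W[...,1]-P[1])<60)&(W[...,2]>P[2]-30)&(W[...,2]<P[2]+140)
p=W[m]
for a in range(-30,140,10):
    q=p[(p[:,2]-P[2]>=a)&(p[:,2]-P[2]<a+10)]
    if len(q)>1:print(a,len(q),(q[:,:2].min(0)-P[:2]).round(0),(q[:,:2].max(0)-P[:2]).round(0))
print(np.sort(p[:,2]-P[2])[:12].round(1))
E
python3 tip.py
```

```text
[419.  348.5 161.2] 50.91055527766104
30 8 [-28.  -7.] [33.  9.]
40 47 [-30. -10.] [40. 12.]
50 59 [-31. -10.] [41. 12.]
60 51 [-32. -10.] [42. 13.]
70 34 [-34. -11.] [41.  8.]
80 38 [-62. -13.] [58. 13.]
90 84 [-56. -13.] [61. 13.]
100 65 [-64. -16.] [66. 14.]
110 85 [-60. -17.] [67. 12.]
120 78 [-16. -18.] [68. 20.]
130 134 [-21. -19.] [70. 20.]
[36.7 37.8 38.6 38.7 39.3 39.7 39.9 40.  40.3 40.4 41.2 41.9]
```

Emit:
carry_out([
  [0,0,0,0,0],
  [0,0,0,0,0],
  [0,0,0,0,0],
  [0,0,0,0,0],
  [0,0,0,0,0],
  [0,0,0,0,0],
  [0,0,0,0,0],
  [0,0,0,0,0],
  [0,0,0,0,0],
  [0,0,0,0,0],
])

```text
clock: 4.6
position: [418.9, 348.5, 161.2]
tcp_rot: [0.5, 0.501, -0.499, 0.5]
ft_force: [-0.0, -0.4, -0.9]
grip_width: -0.2
```

```bash
python3 tip.py; python3 -c "
from h import *
snap('wrist','w3.png')"
```

```text
[418.9 348.5 161.2] -0.19563392956034004
30 11 [ 3. -8.] [ 9. 10.]
40 30 [ -6. -11.] [14. 12.]
50 39 [ -6. -10.] [17. 12.]
60 39 [ -6. -11.] [16. 12.]
70 12 [-17. -11.] [26. 15.]
80 43 [-29. -13.] [37. 11.]
90 37 [-45. -14.] [44. 13.]
100 69 [-45. -17.] [52. 18.]
110 71 [-63. -16.] [61. 18.]
120 111 [-15. -18.] [64. 19.]
130 104 [-17. -19.] [62. 21.]
[35.4 37.  37.2 37.4 38.1 38.2 38.5 38.8 39.  39.1 40.  40.2]
```

View pics/w3.png

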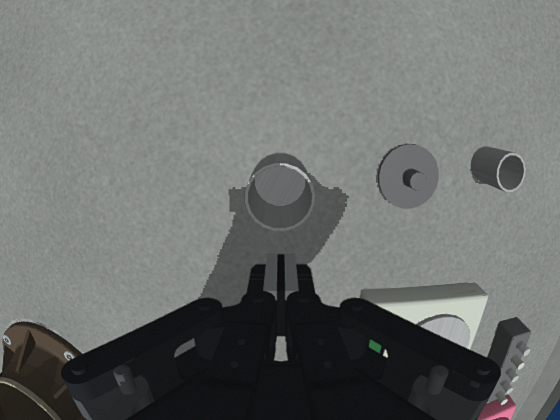

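The closed fingertips show at (281,255), with the beaker unmoved. The scene depth puts the tips about 36 mm above the reported TCP (47 mm when open), which is 34 mm off the description. I'll check this and the lateral offsets once more.

```bash
python3 - <<'E'
from h import *
c=dict(np.load('/tmp/scene.npz'));W=cloud(c)
near(W,418,352,45,60,85,'scene beaker');near(W,558,360,45,25,45,'scene knob');near(W,558,360,50,5,16,'scene cover');near(W,614,-144,60,45,60,'scene plate');near(W,615,143,60,45,60,'scene pan')
w=dict(np.load('/tmp/wrist.npz'))
for x in (0,-36):print(x,[wproj(w,(x,0,z)).round(0) for z in(-11,0,11)])
t=W[200:330,420:520].reshape(-1,3)
print(np.nanmedian(t,0))
E
python3 go.py 0 418 350 150
```

```text
scene beaker 261 circ 418.0 355.3 32.9 fit [418.9 354.7] 28.4 rect [418.9 354.4] [62.5 58.9] 1.2 z [60.9 69.1 76.3]
scene knob 65 circ 559.6 361.6 12.0 fit [560.3 362.7] 7.7 rect [561.1 362.9] [18.8 20.6] 39.3 z [26.1 33.7 37.1]
scene cover 450 circ 555.1 362.2 43.0 fit [559.3 362.6] 27.3 rect [557.7 363.5] [78.6 73.6] 11.0 z [ 7.2 11.  13.9]
scene plate 1210 circ 616.6 -140.3 56.2 fit [ 618.1 -139.9] 39.3 rect [ 617.7 -140.4] [109.3 108.7] 3.3 z [46.6 49.8 52.6]
scene pan 1206 circ 615.8 147.5 56.4 fit [617.1 147.3] 39.1 rect [617.  147.9] [109.5 107.6] 18.1 z [45.6 47.9 50.8]
0 [array([280., 227.]), array([281., 244.]), array([281., 261.])]
-36 [array([280., 253.]), array([280., 273.]), array([280., 292.])]
[6.71449333e+02 4.14461229e+02 2.65605205e-01]
pos [419.  348.5 161.2] jaw 0.06 down [ 0.      0.0021 -1.    ] F [ 0.6 -0.1  0.3] w 0.2 t 4.7 j [-0.31  0.42 -0.64  1.78  0.28  1.04 -1.06]
turn 0.0011
[418.0, 350.0, 150.0] -> [ 0.0112 -0.0009 -0.0015]
```

Emit:
carry_out([
  [0,0,-0.003,0,100],
  [0,0,-0.006,0,100],
  [0,-0.001,-0.006,0,100],
  [0,-0.001,-0.006,0,100],
  [0,-0.001,-0.006,0,100],
  [0.01,-0.001,-0.006,0,100],
  [0.03,-0.001,-0.006,0,100],
  [0.05,-0.001,-0.006,0,100],
  [0.07,-0.001,-0.006,0,100],
  [0.09,-0.001,-0.006,0,100],
  [0.11,-0.001,-0.006,0,100],
  [0.13,-0.001,-0.006,0,100],
  [0.15,-0.001,-0.006,0,100],
  [0.165,-0.001,-0.006,0,100],
  [0.173,-0.001,-0.006,0,100],
  [0.173,-0.001,-0.006,0,100],
  [0.173,-0.001,-0.006,0,100],
])

```text
clock: 6.12
position: [417.7, 354.9, -12.0]
tcp_rot: [0.5, 0.501, -0.499, 0.5]
ft_force: [0.3, -0.2, 0.9]
grip_width: 85.7
```

Emit:
carry_out([
  [0,0,0,0,60],
  [0,0,0,0,60],
  [0,0,0,0,60],
  [0,0,0,0,60],
  [0,0,0,0,60],
  [0,0,0,0,60],
  [0,0,0,0,60],
  [0,0,0,0,60],
], grip_force=30)

```text
clock: 6.78
position: [418.3, 355.4, -10.8]
tcp_rot: [0.501, 0.501, -0.499, 0.5]
ft_force: [-0.7, -0.3, 5.5]
grip_width: 60.0
```

```bash
python3 go.py 0 418 354.7 150; python3 tip.py | tail -2
```

```text
pos [418.3 355.4 -10.8] jaw 0.06 down [ 9.e-04  3.e-03 -1.e+00] F [-0.7 -0.3  5.5] w 60.0 t 6.78 j [-0.43  0.63 -0.52  1.93  0.48  0.7  -1.24]
turn 0.0011
[418.0, 354.7, 150.0] -> [-1.608e-01 -1.000e-04  2.000e-04]
130 88 [-12. -19.] [71. 21.]
[4.7 5.2 5.3 5.5 5.9 6.  6.1 6.4 6.5 6.5 6.5 6.5]
```

Emit:
carry_out([
  [0,0,0,0,45],
  [0,0,0,0,45],
  [0,0,0,0,45],
  [-0.005,0,0,0,45],
  [-0.015,0,0,0,45],
  [-0.03,0,0,0,45],
  [-0.05,0,0,0,45],
  [-0.07,0,0,0,45],
  [-0.09,0,0,0,45],
  [-0.11,0,0,0,45],
  [-0.13,0,0,0,45],
  [-0.145,0,0,0,45],
  [-0.155,0,0,0,45],
  [-0.16,0,0,0,45],
  [-0.16,0,0,0,45],
])

```text
clock: 8.08
position: [418.4, 355.3, 150.4]
tcp_rot: [0.501, 0.501, -0.498, 0.5]
ft_force: [-0.0, 0.6, -1.5]
grip_width: 59.7
```

```bash
python3 go.py 0 560 0 150 616.5 -140.5 150
```

```text
pos [418.4 355.3 150.4] jaw 0.06 down [ 0.0022  0.0041 -1.    ] F [-0.   0.6 -1.5] w 59.7 t 8.08 j [-0.33  0.43 -0.64  1.78  0.3   1.02 -1.08]
turn 0.0011
[560.0, 0.0, 150.0] -> [-0.0008  0.1412  0.3555]
[616.5, -140.5, 150.0] -> [-0.0012  0.1976  0.4961]
```

Emit:
carry_out([
  [0,0.004,0.01,0,45],
  [0,0.012,0.03,0,45],
  [0,0.022,0.055,0,45],
  [0,0.033,0.083,0,45],
  [0,0.045,0.113,0,45],
  [0,0.057,0.143,0,45],
  [0,0.069,0.173,0,45],
  [0,0.081,0.203,0,45],
  [0,0.093,0.233,0,45],
  [0,0.105,0.263,0,45],
  [0,0.117,0.293,0,45],
  [0,0.129,0.323,0,45],
  [0,0.141,0.353,0,45],
  [0,0.153,0.383,0,45],
  [0,0.165,0.413,0,45],
  [0,0.176,0.441,0,45],
  [0,0.186,0.467,0,45],
  [0,0.193,0.485,0,45],
  [0,0.197,0.494,0,45],
  [0,0.198,0.496,0,45],
])

```text
clock: 9.75
position: [616.3, -143.4, 147.3]
tcp_rot: [0.501, 0.5, -0.5, 0.499]
ft_force: [-0.2, -0.3, -0.2]
grip_width: 59.9
```

```bash
python3 - <<'E'
from h import *
s,c=snap('wrist','w4.png');print(s['position'])
W=wcloud(c,s);near(W,616,-141,57,47,53,'plate');near(W,616,-141,100,35,41,'house')
near(W,616,147,57,45,52,'pan');near(W,600,147,120,37,43,'bal house')
near(W,616,-141,40,180,280,'beaker held')
T=cloud(robot.camera('scene'));near(T,616,-141,40,215,250,'scene beaker')
E
python3 go.py 0 616.5 -141 40
```

```text
[ 616.26622697 -143.42532728  147.30769688]
plate 7832 circ 615.6 -140.5 54.8 fit [ 615.8 -134.2] 36.5 rect [ 615.6 -128.8] [108.7  85.5] 0.8 z [49.1 50.2 51.4]
house 5286 circ 610.1 -140.2 88.4 fit [ 612.8 -141.3] 66.7 rect [ 610.9 -139.9] [128.5 127.7] 0.0 z [36.2 38.  39.3]
pan 0
bal house 0
beaker held 33314 circ 616.0 -136.5 39.7 fit [ 616.2 -142.8] 27.0 rect [ 619. -138.] [67.9 62.6] 35.4 z [189.  233.1 277.9]
scene beaker 192 circ 617.4 -136.2 38.9 fit [ 618.2 -145.6] 32.2 rect [ 617.4 -136.2] [49.9 75.7] 65.9 z [215.8 226.1 239.8]
pos [ 616.3 -139.9  148.1] jaw 0.07 down [ 9.e-04  5.e-03 -1.e+00] F [ 0.1  0.4 -1.3] w 60.2 t 9.85 j [ 0.48  0.54 -0.51  1.58  0.28  1.09 -0.1 ]
turn 0.0012
[616.5, -141.0, 40.0] -> [1.081e-01 1.000e-04 1.700e-03]
```

View pics/w4.png

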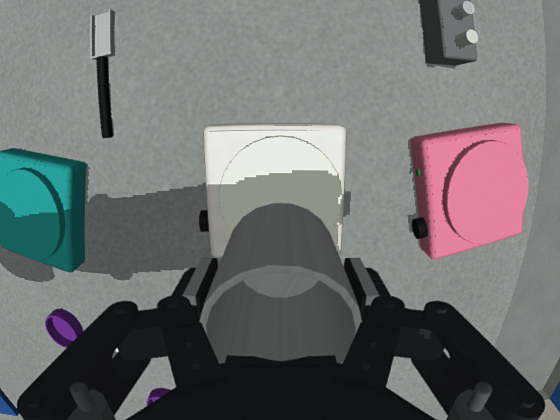

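The held beaker is in front of the white plate: plate centre about (280,190), housing edges at columns 206 and 345. The beaker sits centred between the pads.

Emit:
carry_out([
  [0.01,0,0,0,45],
  [0.025,0,0,0,45],
  [0.045,0,0,0,45],
  [0.065,0,0,0,45],
  [0.08,0,0,0,45],
  [0.09,0,0.0004,0,45],
  [0.098,0,0.0004,0,45],
  [0.103,0,0.0004,0,45],
  [0.105,0,0.0004,0,45],
  [0.106,0,0.0004,0,45],
  [0.107,0,0.0004,0,45],
  [0.108,0,0.0004,0,45],
  [0.1085,0,0.0004,0,45],
  [0.1085,0,0.0004,0,45],
  [0.1085,0,0.0004,0,45],
])

```text
clock: 11.1
position: [616.5, -139.8, 39.8]
tcp_rot: [0.501, 0.501, -0.498, 0.499]
ft_force: [0.3, -0.5, -1.2]
grip_width: 60.0
```

```bash
python3 go.py 0 616 -140 39
python3 - <<'E'
from h import *
s,c=snap('wrist');W=wcloud(c,s);near(W,616,-140,100,35,41,'house');near(W,616,-140,36,115,130,'beaker rim')
T=cloud(robot.camera('scene'));near(T,616,-140,36,115,130,'scene beaker')
E
```

```text
pos [ 616.5 -139.8   39.8] jaw 0.07 down [ 0.0012  0.0049 -1.    ] F [ 0.3 -0.5 -1.2] w 60.0 t 11.1 j [ 0.45  0.65 -0.47  1.69  0.36  0.89 -0.16]
turn 0.0012
[616.0, -140.0, 39.0] -> [ 0.0008 -0.0005  0.0002]
house 9566 circ 610.1 -124.6 77.8 fit [ 612.  -130.9] 59.7 rect [ 610.8 -123.2] [128.5  94.4] 0.5 z [36.3 38.1 39.3]
beaker rim 5159 circ 616.1 -131.2 34.4 fit [ 616.2 -139.4] 28.7 rect [ 616.1 -134.5] [48.4 68.6] 90.0 z [115.7 122.9 126.5]
scene beaker 79 circ 613.7 -137.9 32.3 fit [ 616.2 -141.1] 29.4 rect [ 609.7 -133.1] [58.6 42.8] 47.7 z [116.8 122.2 127.6]
```

Emit:
carry_out([
  [0.001,0,0,0,45],
  [0.001,0,0,0,45],
  [0.002,0,0,0,45],
  [0.002,0,0,0,45],
  [0.002,0,0,0,45],
])

```text
clock: 11.62
position: [616.7, -139.7, 39.3]
tcp_rot: [0.501, 0.501, -0.498, 0.5]
ft_force: [-3.8, 1.0, 14.0]
grip_width: 59.9
```

Emit:
carry_out([
  [0.001,0,0,0,60],
  [0.001,0,0,0,80],
  [0.0,0,0,0,95],
  [0,0,0,0,95],
  [0,0,0,0,95],
  [0,0,0,0,95],
  [-0.01,0,0,0,95],
  [-0.03,0,0,0,95],
  [-0.06,0,0,0,95],
  [-0.09,0,0,0,95],
  [-0.11,0,0,0,95],
  [-0.13,0,0,0,95],
  [-0.15,0,0,0,95],
  [-0.16,0,0,0,95],
  [-0.16,0,0,0,95],
  [-0.16,0,0,0,95],
])

```text
clock: 12.95
position: [616.4, -140.4, 199.3]
tcp_rot: [0.501, 0.501, -0.498, 0.5]
ft_force: [-0.0, -0.2, -0.0]
grip_width: 81.1
```

```bash
python3 - <<'E'
from h import *
s,c=snap('wrist');print(s['position']);W=wcloud(c,s);near(W,616,-140,100,35,41,'house');near(W,616,-140,36,118,130,'beaker rim');near(W,616,-140,56,48,53,'plate');near(W,600,147,120,37,43,'bal house')
T=cloud(robot.camera('scene'));near(T,616,-140,36,118,130,'scene beaker')
E
python3 go.py 0 600 0 199 558 362.5 150
```

```text
[ 616.40423019 -140.40250742  199.27708113]
house 4665 circ 610.8 -140.4 88.0 fit [ 613.4 -141.8] 67.1 rect [ 610.8 -140.3] [128.4 128.9] 0.5 z [36.2 38.1 39.4]
beaker rim 1056 circ 616.6 -140.2 30.0 fit [ 616.5 -139.7] 28.2 rect [ 616.9 -140. ] [59.3 58.5] 88.5 z [119.3 124.8 126.2]
plate 3959 circ 615.9 -140.5 55.1 fit [ 615.9 -141.2] 45.0 rect [ 615.  -135.2] [108.5  98.5] 3.5 z [49.  50.2 51.6]
bal house 0
scene beaker 166 circ 616.0 -138.4 32.0 fit [ 617.1 -139.6] 28.4 rect [ 616.4 -140.1] [63.2 57. ] 9.8 z [118.6 123.2 126.6]
pos [ 615.5 -140.4  197.8] jaw 0.07 down [-4.0e-04  4.5e-03 -1.0e+00] F [-0.4  1.   0.3] w 80.7 t 13.05 j [ 0.49  0.5  -0.52  1.52  0.26  1.19 -0.08]
turn 0.0012
[600.0, 0.0, 199.0] -> [-0.0005 -0.0154 -0.1405]
[558.0, 362.5, 150.0] -> [ 0.0501 -0.0569 -0.5028]
```

Emit:
carry_out([
  [0,-0.003,-0.03,0,50],
  [0,-0.007,-0.065,0,50],
  [0,-0.012,-0.105,0,50],
  [0,-0.016,-0.145,0,50],
  [0,-0.021,-0.185,0,50],
  [0.005,-0.025,-0.225,0,50],
  [0.01,-0.03,-0.265,0,50],
  [0.015,-0.035,-0.305,0,50],
  [0.02,-0.039,-0.345,0,50],
  [0.03,-0.044,-0.385,0,50],
  [0.035,-0.048,-0.425,0,50],
  [0.04,-0.052,-0.46,0,50],
  [0.045,-0.055,-0.485,0,50],
  [0.05,-0.057,-0.5,0,50],
  [0.05,-0.057,-0.503,0,50],
  [0.05,-0.057,-0.503,0,50],
  [0.05,-0.057,-0.503,0,50],
])

```text
clock: 14.47
position: [558.2, 361.3, 149.3]
tcp_rot: [0.5, 0.501, -0.499, 0.499]
ft_force: [0.0, 0.1, -0.3]
grip_width: 42.4
```

```bash
python3 - <<'E'
from h import *
s,c=snap('wrist');print(s['position']);W=wcloud(c,s);near(W,558,362,45,8,14,'disc');near(W,558,362,45,25,45,'knob')
near(W,601,147,130,37,43,'bal house');near(W,616,147,57,45,52,'pan')
E
python3 go.py 0 558.3 362.6 -23
```

```text
[558.18691692 361.2851392  149.28992058]
disc 3526 circ 558.7 362.5 36.4 fit [558.6 362.7] 26.8 rect [558.9 362.5] [71.8 71.3] 89.4 z [10.1 11.3 12.5]
knob 377 circ 558.8 362.7 10.0 fit [558.6 363.4] 7.2 rect [558.5 362.8] [19.5 19. ] 34.4 z [28.5 35.  36.2]
bal house 2654 circ 600.7 175.1 94.6 fit [583.8 170.6] 50.9 rect [603.9 187.2] [ 71.5 183.4] 75.2 z [38.2 40.2 42. ]
pan 509 circ 593.0 187.7 28.8 fit [595.9 186.5] 15.3 rect [592.8 189.1] [54.5 21.3] 9.6 z [46.  48.  49.1]
pos [558.6 360.8 149.7] jaw -0.03 down [-5.0e-04  3.1e-03 -1.0e+00] F [ 0.7 -0.1  0.3] w 42.9 t 14.52 j [-0.3   0.6  -0.57  1.49  0.34  1.15 -0.93]
turn -0.0006
[558.3, 362.6, -23.0] -> [ 0.1727 -0.0003 -0.0012]
```

Emit:
carry_out([
  [0.015,0,-0.001,0,50],
  [0.04,0,-0.001,0,50],
  [0.07,0,-0.001,0,50],
  [0.1,0,-0.001,0,50],
  [0.125,0,-0.001,0,50],
  [0.145,0,-0.0012,0,50],
  [0.155,0,-0.0012,0,50],
  [0.163,0,-0.0012,0,50],
  [0.169,0,-0.0012,0,50],
  [0.1725,0,-0.0012,0,50],
  [0.1725,0,-0.0012,0,50],
  [0.1725,0,-0.0012,0,15],
  [0.1725,0,-0.0012,0,10],
  [0.1725,0,-0.0012,0,10],
  [0.1725,0,-0.0012,0,10],
  [0.1725,0,-0.0012,0,10],
  [0.1725,0,-0.0012,0,10],
  [0.1725,0,-0.0012,0,10],
])

```text
clock: 16.02
position: [559.1, 363.1, -21.7]
tcp_rot: [0.501, 0.501, -0.499, 0.499]
ft_force: [-1.0, -1.2, 6.9]
grip_width: 18.6
```

```bash
python3 go.py 0 558.3 362.6 170
```

```text
pos [559.1 363.1 -21.7] jaw -0.03 down [ 9.0e-04  3.9e-03 -1.0e+00] F [-1.  -1.2  6.9] w 18.6 t 16.02 j [-0.35  0.78 -0.49  1.63  0.46  0.84 -1.02]
turn -0.0006
[558.3, 362.6, 170.0] -> [-0.1917 -0.0006 -0.0003]
```

Emit:
carry_out([
  [0,0,0,0,5],
  [0,0,0,0,5],
  [-0.005,0,0,0,5],
  [-0.015,0,0,0,5],
  [-0.03,0,0,0,5],
  [-0.05,0,0,0,5],
  [-0.075,0,0,0,5],
  [-0.1,0,0,0,5],
  [-0.125,0,0,0,5],
  [-0.15,0,0,0,5],
  [-0.17,0,0,0,5],
  [-0.183,0,0,0,5],
  [-0.19,0,0,0,5],
  [-0.192,0,0,0,5],
  [-0.192,0,0,0,5],
])

```text
clock: 17.27
position: [558.8, 362.1, 170.1]
tcp_rot: [0.501, 0.501, -0.499, 0.499]
ft_force: [-0.5, -0.2, -0.7]
grip_width: 18.7
```

```bash
python3 - <<'E'
from h import *
s,c=snap('wrist','w5.png');print(s['position']);W=wcloud(c,s);z=s['position'][2]
near(W,*s['position'][:2],45,z+21,z+45,'disc held')
E
python3 go.py 0 616.7 -140 170 616.7 -140 105
```

```text
[558.84112564 362.12968703 170.05776882]
disc held 8770 circ 558.6 361.6 36.3 fit [558.8 362.3] 27.2 rect [559.  363.6] [69.1 69.3] 47.1 z [201.8 203.  209. ]
pos [558.6 361.8 169.2] jaw -0.03 down [-3.e-04  3.e-03 -1.e+00] F [ 0.2 -0.4 -1. ] w 18.8 t 17.32 j [-0.3   0.59 -0.57  1.46  0.33  1.18 -0.92]
turn -0.0005
[616.7, -140.0, 170.0] -> [-0.0023  0.0584  0.5018]
[616.7, -140.0, 105.0] -> [0.0627 0.0584 0.502 ]
```

View pics/w5.png

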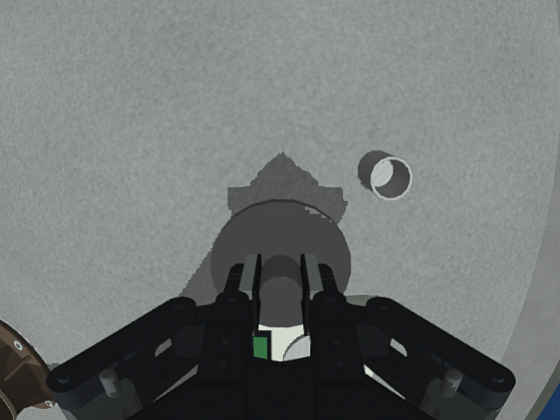

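The cover hangs level between the pads, with the disc centred at (280,262).

Emit:
carry_out([
  [0,0.001,0.01,0,5],
  [0,0.003,0.03,0,5],
  [0,0.006,0.055,0,5],
  [0,0.01,0.085,0,5],
  [0,0.013,0.115,0,5],
  [0,0.017,0.145,0,5],
  [0,0.02,0.175,0,5],
  [0,0.024,0.205,0,5],
  [0,0.027,0.235,0,5],
  [0,0.031,0.265,0,5],
  [0,0.034,0.295,0,5],
  [0,0.038,0.325,0,5],
  [0,0.041,0.355,0,5],
  [0,0.045,0.385,0,5],
  [0,0.048,0.415,0,5],
  [0,0.052,0.445,0,5],
  [0,0.055,0.47,0,5],
  [0,0.057,0.49,0,5],
  [0,0.0584,0.5,0,5],
  [0,0.0584,0.502,0,5],
])

```text
clock: 18.98
position: [615.7, -143.5, 166.4]
tcp_rot: [-0.501, -0.5, 0.501, -0.498]
ft_force: [0.2, 0.3, -0.4]
grip_width: 18.8
```

Emit:
carry_out([
  [0,0,0.001,0,5],
  [0,0,0.001,0,5],
  [0,0,0.001,0,5],
  [0,0,0.001,0,5],
])

```text
clock: 19.32
position: [615.7, -142.7, 166.5]
tcp_rot: [0.501, 0.501, -0.5, 0.498]
ft_force: [0.0, 0.3, -0.4]
grip_width: 18.6
```

```bash
python3 go.py 0 616.7 -140 104 616.7 -140 98
python3 - <<'E'
from h import *
s,c=snap('wrist');W=wcloud(c,s);z=s['position'][2];print(s['position'])
near(W,*s['position'][:2],38,z+28,z+38,'disc held');near(W,616,-140,36,118,130,'rim');near(W,616,-140,100,35,41,'house')
E
```

```text
pos [ 615.7 -142.7  166.5] jaw -0.13 down [-0.0023  0.0029 -1.    ] F [ 0.   0.3 -0.4] w 18.6 t 19.32 j [ 0.49  0.53 -0.52  1.56  0.28  1.13 -0.1 ]
turn -0.0023
[616.7, -140.0, 104.0] -> [ 0.0625  0.0011 -0.0026]
[616.7, -140.0, 98.0] -> [ 0.0685  0.0011 -0.0025]
[ 615.7440145  -142.74268324  166.47582708]
disc held 8227 circ 615.7 -143.5 36.4 fit [ 615.7 -142.8] 27.8 rect [ 616.4 -141.1] [68.4 69.8] 48.0 z [198.3 199.4 200.5]
rim 557 circ 616.8 -133.9 29.2 fit [ 616.5 -139.4] 28.0 rect [ 617.1 -122.3] [23.6 58.3] 88.5 z [119.4 124.9 126.1]
house 4182 circ 610.0 -135.2 84.8 fit [ 612.3 -136.2] 63.3 rect [ 610.8 -133.9] [128.8 115.3] 0.5 z [36.1 38.  39.4]
```

Emit:
carry_out([
  [0.01,0.001,-0.002,0,5],
  [0.025,0.001,-0.0026,0,5],
  [0.04,0.001,-0.0026,0,5],
  [0.052,0.001,-0.0026,0,5],
  [0.057,0.001,-0.0026,0,5],
  [0.058,0.001,-0.0026,0,5],
  [0.058,0.001,-0.0026,0,5],
  [0.058,0.001,-0.0026,0,5],
])

```text
clock: 20.03
position: [617.3, -140.1, 109.2]
tcp_rot: [0.501, 0.5, -0.5, 0.498]
ft_force: [-0.5, 0.5, -0.2]
grip_width: 19.1
```

```bash
python3 - <<'E'
from h import *
s,c=snap('wrist');W=wcloud(c,s);z=s['position'][2];print(s['position'])
near(W,*s['position'][:2],38,z+28,z+38,'disc held')
E
python3 go.py 0 616.7 -140 104 616.7 -140 98
```

```text
[ 617.25178921 -140.13721553  109.2213632 ]
disc held 8226 circ 617.3 -140.7 36.3 fit [ 617.2 -140.2] 27.8 rect [ 617.7 -138.5] [68.7 69.6] 47.3 z [141.1 142.2 143.2]
pos [ 617.3 -140.2  109.4] jaw -0.15 down [-8.0e-04  2.5e-03 -1.0e+00] F [ 0.5 -0.1  0.7] w 18.7 t 20.08 j [ 0.47  0.58 -0.51  1.62  0.32  1.02 -0.13]
turn -0.0026
[616.7, -140.0, 104.0] -> [ 0.0054 -0.0006 -0.0002]
[616.7, -140.0, 98.0] -> [ 0.0114 -0.0006 -0.0002]
```

Cover is centred to within 0.6 mm, so I'm lowering it.

Emit:
carry_out([
  [0.002,-0.0006,0,0,5],
  [0.004,-0.0006,0,0,5],
  [0.006,-0.0006,0,0,5],
  [0.0075,-0.0006,0,0,5],
  [0.009,-0.0006,0,0,5],
  [0.01,-0.0006,0,0,5],
  [0.011,-0.0006,0,0,5],
  [0.0115,-0.0006,0,0,5],
  [0.0115,-0.0006,0,0,5],
  [0.0115,-0.0006,0,0,5],
])

```text
clock: 20.92
position: [616.8, -140.2, 98.3]
tcp_rot: [0.501, 0.5, -0.5, 0.499]
ft_force: [-1.4, -0.2, 4.3]
grip_width: 18.7
```

Emit:
carry_out([
  [0,0,0,0,20],
  [0,0,0,0,30],
  [-0.001,0,0,0,45],
  [-0.002,0,0,0,50],
  [-0.002,0,0,0,50],
  [-0.005,0,0,0,50],
  [-0.02,0,0,0,50],
  [-0.04,0,0,0,60],
  [-0.06,0,0,0,70],
  [-0.08,0,0,0,80],
  [-0.09,0,0,0,90],
  [-0.09,0,0,0,90],
  [-0.09,0,0,0,90],
])

```text
clock: 22.0
position: [616.8, -140.4, 188.2]
tcp_rot: [0.501, 0.5, -0.5, 0.499]
ft_force: [0.4, -0.0, 0.2]
grip_width: 77.1
```

```bash
python3 - <<'E'
from h import *
s,c=snap('wrist');W=wcloud(c,s);print(s['position'])
near(W,616,-140,38,129,134,'disc');near(W,616,-140,20,145,165,'knob');near(W,616,-140,100,35,41,'house')
T=cloud(robot.camera('scene'));near(T,395,-360,40,14,26,'scene dish');near(T,527,-353,40,105,130,'scene cap');near(T,527,-353,40,20,100,'scene bottle')
E
python3 go.py 0 395 -357 150
```

```text
[ 616.84703663 -140.44072965  188.15343454]
disc 5869 circ 616.6 -140.8 36.4 fit [ 616.7 -140.7] 26.9 rect [ 616.7 -140.6] [71.6 71.8] 1.1 z [130.2 131.3 132.4]
knob 679 circ 616.6 -140.2 10.0 fit [ 616.7 -139.5] 7.2 rect [ 616.6 -140.3] [19.5 19.1] 65.5 z [148.3 155.  156.2]
house 4386 circ 610.3 -140.0 87.7 fit [ 613.6 -143. ] 68.0 rect [ 610.6 -140.2] [128.3 128.7] 89.8 z [36.1 38.  39.4]
scene dish 108 circ 397.6 -355.6 33.3 fit [ 396.8 -355.9] 28.0 rect [ 396.7 -355.7] [59.5 59.9] 81.8 z [14.5 18.  22.4]
scene cap 87 circ 530.8 -355.3 13.3 fit [ 531.5 -354. ] 9.1 rect [ 530.4 -355.4] [24.4 22.8] 65.6 z [107.1 117.7 122.1]
scene bottle 544 circ 533.2 -353.1 26.1 fit [ 536.1 -351.6] 17.8 rect [ 538.8 -351.8] [39.7 49.2] 10.8 z [24.8 64.4 93.8]
pos [ 616.  -140.5  186.9] jaw -0.15 down [-0.0026  0.0025 -1.    ] F [ 0.3  0.2 -0.9] w 76.8 t 22.1 j [ 0.49  0.51 -0.53  1.53  0.27  1.18 -0.09]
turn -0.0027
[395.0, -357.0, 150.0] -> [ 0.0369 -0.2203  0.2172]
```

Emit:
carry_out([
  [0,-0.02,0.02,0,100],
  [0,-0.045,0.045,0,100],
  [0,-0.07,0.07,0,100],
  [0,-0.095,0.095,0,100],
  [0,-0.12,0.12,0,100],
  [0.01,-0.145,0.145,0,100],
  [0.02,-0.17,0.17,0,100],
  [0.03,-0.19,0.19,0,100],
  [0.037,-0.21,0.208,0,100],
  [0.037,-0.22,0.217,0,100],
  [0.037,-0.22,0.217,-0.003,100],
  [0.037,-0.22,0.217,-0.003,100],
  [0.037,-0.22,0.217,-0.003,100],
])

```text
clock: 23.18
position: [396.0, -355.8, 149.5]
tcp_rot: [0.5, 0.502, -0.499, 0.499]
ft_force: [0.1, -0.1, -0.2]
grip_width: 85.5
```

```bash
python3 - <<'E'
from h import *
s,c=snap('wrist','w6.png');W=wcloud(c,s);print(s['position'])
near(W,396,-356,38,15,24,'dish');near(W,528,-354,40,105,130,'cap')
E
python3 go.py 0 396 -356 -30
```

```text
[ 396.03197627 -355.79879718  149.49176053]
dish 661 circ 395.9 -357.1 30.0 fit [ 395.9 -356.7] 28.3 rect [ 395.8 -357. ] [59.2 59.2] 27.7 z [16.3 20.  21.3]
cap 867 circ 529.3 -355.4 12.5 fit [ 528.3 -354.5] 9.1 rect [ 529.5 -355.1] [24.1 24.3] 15.8 z [108.1 119.7 121.1]
pos [ 396.4 -355.6  149.7] jaw 0.13 down [-0.0022  0.0033 -1.    ] F [0.5 0.8 0.2] w 85.7 t 23.23 j [ 1.01  0.38 -0.5   1.82  0.21  0.99  0.43]
turn 0.0022
[396.0, -356.0, -30.0] -> [0.1797 0.     0.001 ]
```

Emit:
carry_out([
  [0.015,-0.0005,0.001,0,100],
  [0.04,-0.0005,0.001,0,100],
  [0.07,-0.0005,0.0015,0,100],
  [0.1,-0.0005,0.0015,0,100],
  [0.13,-0.0005,0.002,0,100],
  [0.15,-0.0005,0.002,0,100],
  [0.165,-0.0005,0.002,0,100],
  [0.175,-0.0005,0.002,0,100],
  [0.182,-0.0005,0.002,0,100],
  [0.1847,-0.0005,0.002,0,100],
  [0.1847,-0.0005,0.002,0,100],
  [0.1847,-0.0005,0.002,0,80],
  [0.1847,-0.0005,0.002,0,65],
  [0.1847,-0.0005,0.002,0,55],
  [0.1847,-0.0005,0.002,0,45],
  [0.1847,-0.0005,0.002,0,45],
  [0.1847,-0.0005,0.002,0,45],
  [0.1847,-0.0005,0.002,0,45],
], grip_force=20)

```text
clock: 24.73
position: [396.0, -357.5, -34.0]
tcp_rot: [0.5, 0.501, -0.499, 0.5]
ft_force: [-0.5, 0.4, 7.4]
grip_width: 58.1
```

```bash
python3 go.py 0 396 -357 180
python3 - <<'E'
from h import *
s,c=snap('wrist','w7.png')
cv2.imwrite('pics/w7.png',c['img'][100:,80:480,::-1])
E
```

```text
pos [ 396.  -357.5  -34. ] jaw 0.12 down [-9.0e-04  2.1e-03 -1.0e+00] F [-0.5  0.4  7.4] w 58.1 t 24.73 j [ 0.91  0.63 -0.38  1.98  0.39  0.6   0.27]
turn 0.0021
[396.0, -357.0, 180.0] -> [-2.14e-01 -2.00e-04 -9.00e-04]
```

View pics/w7.png

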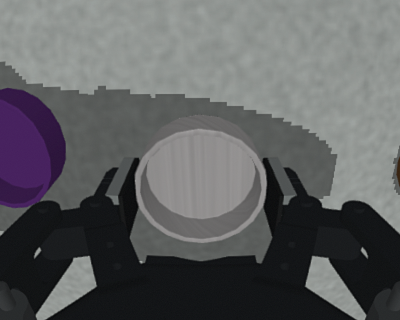

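The dish sits centred between the pads, at crop (200,185).

Emit:
carry_out([
  [-0.003,0,0,0,45],
  [-0.01,0,0,0,45],
  [-0.025,0,0,0,45],
  [-0.045,0,0,0,45],
  [-0.07,0,0,0,45],
  [-0.1,0,0,0,45],
  [-0.13,0,0,0,45],
  [-0.155,0,0,0,45],
  [-0.175,0,0,0,45],
  [-0.188,0,0,0,45],
  [-0.195,0,0,0,45],
  [-0.195,0,0,0,45],
])

```text
clock: 25.78
position: [396.9, -358.4, 162.9]
tcp_rot: [0.5, 0.5, -0.499, 0.501]
ft_force: [0.6, -0.3, -0.9]
grip_width: 58.1
```

```bash
python3 go.py 0 616.2 147.3 160
python3 - <<'E'
from h import *
s,c=snap('wrist');W=wcloud(c,s);z=s['position'][2];print(s['position'])
near(W,*s['position'][:2],38,z+48,z+60,'dish held')
E
```

```text
pos [ 396.9 -358.4  162.9] jaw 0.11 down [ 1.2e-03  1.0e-04 -1.0e+00] F [ 0.6 -0.3 -0.9] w 58.1 t 25.78 j [ 1.02  0.37 -0.51  1.81  0.21  1.02  0.44]
turn 0.002
[616.2, 147.3, 160.0] -> [ 0.0032  0.2203 -0.5052]
[ 396.91510245 -358.36448125  162.88483681]
dish held 4316 circ 396.9 -352.0 36.4 fit [ 396.8 -356.8] 28.7 rect [ 399.4 -356.2] [66.4 60. ] 34.0 z [211.7 216.6 220. ]
```

Emit:
carry_out([
  [0,0.004,-0.01,0,45],
  [0,0.013,-0.03,0,45],
  [0,0.025,-0.057,0,45],
  [0,0.038,-0.087,0,45],
  [0,0.051,-0.117,0,45],
  [0,0.064,-0.147,0,45],
  [0,0.077,-0.177,0,45],
  [0,0.09,-0.207,0,45],
  [0,0.103,-0.237,0,45],
  [0,0.116,-0.267,0,45],
  [0,0.129,-0.297,0,45],
  [0,0.143,-0.327,0,45],
  [0,0.156,-0.357,0,45],
  [0,0.169,-0.387,0,45],
  [0,0.182,-0.417,0,45],
  [0,0.194,-0.445,0,45],
  [0,0.205,-0.471,0,45],
  [0,0.214,-0.49,0,45],
  [0,0.219,-0.502,0,45],
  [0,0.22,-0.505,0,45],
])

```text
clock: 27.5
position: [614.5, 150.8, 160.9]
tcp_rot: [0.499, 0.503, -0.499, 0.5]
ft_force: [-0.3, -0.7, -0.9]
grip_width: 58.0
```

Emit:
carry_out([
  [0.003,0,0,0,45],
  [0.003,0,0,0,45],
  [0.003,0,0,0,45],
  [0.003,0,0,0,45],
])

```text
clock: 27.83
position: [614.3, 149.1, 157.7]
tcp_rot: [0.499, 0.502, -0.499, 0.5]
ft_force: [0.4, 0.2, -0.1]
grip_width: 57.9
```

```bash
python3 - <<'E'
from h import *
s,c=snap('wrist','w8.png');W=wcloud(c,s);z=s['position'][2];print(s['position'])
p=near(W,*s['position'][:2],38,z+50,z+58,'dish rim held');near(W,616,147,57,45,52,'pan');near(W,601,147,130,37,43,'bal house')
# dish plane tilt
A=np.c_[p[:,:2]-p[:,:2].mean(0),np.ones(len(p))];print(np.linalg.lstsq(A,p[:,2],rcond=None)[0])
E
python3 go.py 0 616.2 147.3 14
```

```text
[614.32843897 149.07035623 157.73526086]
dish rim held 3578 circ 614.4 155.2 36.1 fit [614.4 150.2] 28.6 rect [611.9 151. ] [59.8 66.3] 55.8 z [208.4 211.5 213.4]
pan 8000 circ 615.4 147.0 55.0 fit [615.4 154.1] 35.9 rect [615.6 158.2] [ 87.2 108.2] 89.1 z [47.1 48.3 49.4]
bal house 12215 circ 600.5 147.9 110.1 fit [604.  147.3] 75.8 rect [600.4 148.3] [147.5 169.4] 89.5 z [38.8 40.4 42.2]
[-1.04925083e-03  9.44858774e-03  2.11267834e+02]
pos [614.5 149.3 157.9] jaw 0.22 down [-0.0021  0.0018 -1.    ] F [-0.1 -0.7  0.4] w 58.3 t 27.88 j [ 0.07  0.55 -0.59  1.56  0.33  1.13 -0.6 ]
turn 0.0038
[616.2, 147.3, 14.0] -> [0.1439 0.002  0.0023]
```

View pics/w8.png

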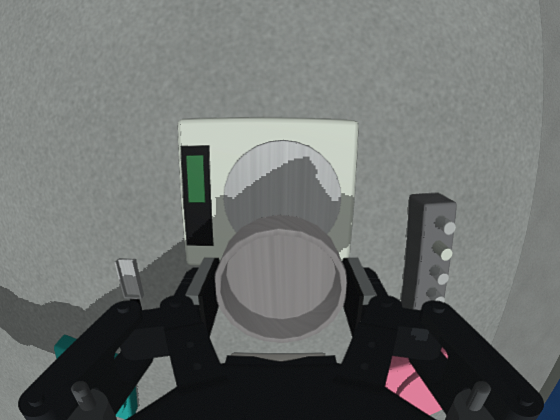

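The dish is held in front of the balance. The pan's centre is about (283,190), and the display is on the left at (196,195), towards -x.

Emit:
carry_out([
  [0.01,0.0013,0.0025,0,45],
  [0.03,0.0013,0.0035,0.003,45],
  [0.06,0.0013,0.0035,0.003,45],
  [0.09,0.0013,0.0035,0.003,45],
  [0.11,0.0013,0.0035,0.003,45],
  [0.125,0.0013,0.0035,0.003,45],
  [0.133,0.0013,0.0035,0.003,45],
  [0.138,0.0013,0.0035,0.003,45],
  [0.14,0.0013,0.0035,0.003,45],
  [0.141,0.0013,0.0035,0.003,45],
  [0.141,0.0013,0.0035,0.003,45],
  [0.141,0.0013,0.0035,0.003,45],
])

```text
clock: 28.88
position: [616.1, 146.3, 17.9]
tcp_rot: [0.5, 0.501, -0.499, 0.499]
ft_force: [0.0, -0.2, -0.1]
grip_width: 57.9
```

```bash
python3 go.py 0 615.5 146.1 14
python3 - <<'E'
from h import *
s,c=snap('wrist');W=wcloud(c,s);z=s['position'][2];print(s['position'])
p=near(W,*s['position'][:2],38,z+50,z+58,'dish rim held');near(W,616,147,57,46,50,'pan');near(W,601,147,130,37,43,'bal house')
E
```

```text
pos [616.1 146.3  17.9] jaw 0.04 down [-6.0e-04  2.2e-03 -1.0e+00] F [ 0.  -0.2 -0.1] w 57.9 t 28.88 j [ 0.03  0.7  -0.53  1.69  0.43  0.87 -0.68]
turn 0.0007
[615.5, 146.1, 14.0] -> [ 0.0039 -0.0006  0.0002]
[616.12802082 146.2528164   17.86743976]
dish rim held 3591 circ 616.1 152.3 36.2 fit [616.2 147.3] 28.6 rect [618.9 148. ] [66.4 60.1] 34.0 z [68.4 71.7 73.6]
pan 14703 circ 615.5 147.1 55.1 fit [615.5 146.1] 45.0 rect [616.7 147.8] [106.5 109.6] 29.0 z [47.2 48.3 49.3]
bal house 31532 circ 600.7 159.9 102.2 fit [604.9 154.3] 71.1 rect [600.3 147.3] [149.3 168.5] 89.3 z [39.  40.4 42.1]
```

Emit:
carry_out([
  [0.001,-0.0006,0,0,45],
  [0.002,-0.0006,0,0,45],
  [0.003,-0.0006,0,0,45],
  [0.0035,-0.0006,0,0,45],
  [0.004,-0.0006,0,0,45],
  [0.004,-0.0006,0,0,45],
  [0.004,-0.0006,0,0,45],
])

```text
clock: 29.52
position: [615.5, 146.2, 14.1]
tcp_rot: [0.5, 0.501, -0.499, 0.5]
ft_force: [-2.3, -1.1, 3.7]
grip_width: 57.8
```

Emit:
carry_out([
  [0,0,0,0,65],
  [0,0,0,0,75],
  [0,0,0,0,85],
  [0,0,0,0,95],
  [-0.002,0,0,0,95],
  [-0.01,0,0,0,95],
  [-0.03,0,0,0,95],
  [-0.06,0,0,0,95],
  [-0.09,0,0,0,95],
  [-0.12,0,0,0,95],
  [-0.14,0,0,0,95],
  [-0.15,0,0,0,95],
  [-0.15,0,0,0,95],
  [-0.15,0,0,0,95],
])

```text
clock: 30.68
position: [615.4, 145.7, 163.8]
tcp_rot: [0.5, 0.501, -0.5, 0.5]
ft_force: [0.0, -0.7, -0.3]
grip_width: 81.3
```

```bash
python3 - <<'E'
from h import *
s,c=snap('wrist','w9.png');W=wcloud(c,s);print(s['position'])
near(W,615.5,147,34,64,72,'dish');near(W,616,147,57,46,50,'pan');h=near(W,601,147,130,37,43,'bal house')
x=np.percentile(h[:,0],[.3,99.7]);print('x range',x)
# front edge line
e=[];
for y in range(85,215,10):
    q=h[abs(h[:,1]-y)<5]
    if len(q)>20:e.append((y,np.percentile(q[:,0],2)))
e=np.array(e);print(np.polyfit(e[:,0],e[:,1],1),e[:,1].round(1))
near(W,424,-15,110,4,16,'scoop')
E
python3 go.py 0 560 -100 200 528.5 -354.8 160
```

```text
[615.3981202  145.69212755 163.77547465]
dish 787 circ 615.2 146.5 30.0 fit [615.3 146.7] 28.2 rect [615.  146.5] [59.6 58.8] 46.9 z [65.1 68.  69.2]
pan 6585 circ 615.5 147.1 55.2 fit [615.3 146.2] 44.5 rect [615.3 147.3] [109.3 108.2] 82.1 z [47.1 48.3 49.4]
bal house 14399 circ 600.7 147.1 110.2 fit [604.5 147.6] 75.6 rect [600.4 147.7] [148.7 169.1] 89.4 z [38.8 40.4 42.1]
x range [516.77859736 684.20018715]
[1.61563456e-02 5.16605818e+02] [520.  518.8 518.4 517.8 517.9 518.  517.6 518.1 519.2 518.3 520.  520.6
 521.7]
scoop 492 circ 415.1 -29.3 92.2 fit [412.  14.] 29.1 rect [418.7 -29.6] [182.7  33.1] 85.2 z [ 4.2  9.  12.2]
pos [614.9 145.4 162.8] jaw 0.04 down [-0.0023  0.0013 -1.    ] F [-1.2 -0.  -0.6] w 80.8 t 30.73 j [ 0.07  0.55 -0.59  1.56  0.32  1.14 -0.59]
turn 0.0006
[560.0, -100.0, 200.0] -> [-0.0374 -0.0551  0.2453]
[528.5, -354.8, 160.0] -> [ 0.0024 -0.0867  0.5002]
```

Emit:
carry_out([
  [-0.01,-0.005,0.03,0,100],
  [-0.02,-0.012,0.07,0,100],
  [-0.025,-0.019,0.11,0,100],
  [-0.025,-0.026,0.15,0,100],
  [-0.025,-0.033,0.19,0,100],
  [-0.025,-0.04,0.23,0,100],
  [-0.025,-0.047,0.27,0,100],
  [-0.025,-0.054,0.31,0,100],
  [-0.025,-0.061,0.35,0,100],
  [-0.025,-0.068,0.39,0,100],
  [-0.02,-0.075,0.43,0,100],
  [-0.01,-0.08,0.46,0,100],
  [0,-0.085,0.485,0,100],
  [0.002,-0.087,0.498,0,100],
  [0.002,-0.087,0.5,0,100],
  [0.002,-0.087,0.5,0,100],
  [0.002,-0.087,0.5,0,100],
])

```text
clock: 32.15
position: [529.3, -352.1, 160.6]
tcp_rot: [0.499, 0.502, -0.499, 0.5]
ft_force: [0.4, 0.4, 0.1]
grip_width: 85.3
```

```bash
python3 - <<'E'
from h import *
s,c=snap('wrist','w10.png');W=wcloud(c,s);print(s['position'])
for z in range(50,125,8): near(W,529,-355,32,z,z+8,z)
E
python3 go.py 0 529 -355 16
```

```text
[ 529.32968671 -352.10809629  160.56242471]
50 110 circ 529.5 -348.1 24.1 fit [ 529.9 -355.2] 25.2 rect [ 529.3 -339. ] [48.3 18.3] 1.4 z [50.4 55.5 57.9]
58 98 circ 530.5 -348.4 24.2 fit [ 529.9 -355.4] 24.9 rect [ 531.2 -339.4] [18.1 48.3] 85.7 z [58.1 61.5 65.6]
66 157 circ 529.8 -354.6 24.8 fit [ 529.8 -355.2] 24.4 rect [ 532.5 -347.7] [34.3 47.2] 61.8 z [67.  71.2 73.9]
74 627 circ 529.7 -355.1 24.3 fit [ 529.8 -355.1] 22.0 rect [ 529.4 -352.7] [47.8 43.2] 5.2 z [74.7 78.6 81.7]
82 637 circ 529.7 -354.9 20.6 fit [ 529.9 -355.1] 17.4 rect [ 529.9 -351.8] [40.5 34.1] 1.3 z [82.4 85.6 89.4]
90 349 circ 529.8 -353.6 15.1 fit [ 529.9 -355.4] 12.7 rect [ 529.5 -350.3] [28.8 20.1] 1.9 z [90.4 92.8 96.9]
98 18 circ 527.4 -348.9 8.6 fit [ 529.7 -356.1] 11.1 rect [ 526.8 -346.8] [17.2  4.5] 14.7 z [ 98.2  99.2 105.8]
106 94 circ 530.0 -354.0 11.6 fit [ 529.9 -355.2] 11.6 rect [ 530.1 -348.6] [10.8 23.2] 88.7 z [106.8 110.5 113.7]
114 838 circ 529.9 -355.1 11.9 fit [ 529.9 -354.5] 8.5 rect [ 530.1 -355. ] [22.7 23.2] 45.1 z [117.9 120.2 121.2]
122 2
pos [ 529.6 -351.9  160.9] jaw 0.23 down [-0.0012  0.0023 -1.    ] F [-0.1  1.5  0.4] w 85.6 t 32.2 j [ 0.84  0.54 -0.52  1.55  0.28  1.13  0.27]
turn 0.004
[529.0, -355.0, 16.0] -> [ 0.1449 -0.0004  0.0034]
```

View pics/w10.png

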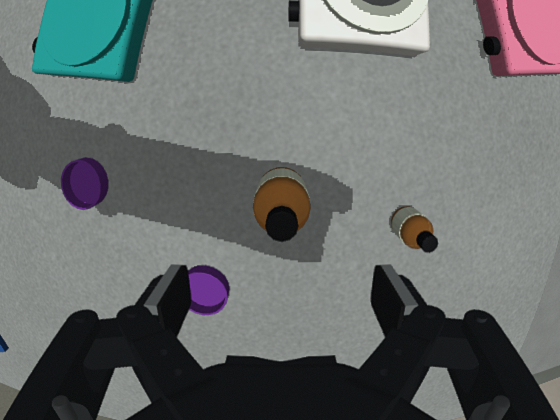

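The larger bottle's cap is at (282,222), centred between the pads. The small bottle at (412,228) is well clear.

Emit:
carry_out([
  [0.01,0.0003,0.002,0.004,100],
  [0.03,0.0003,0.0035,0.004,100],
  [0.055,0.0003,0.0035,0.004,100],
  [0.08,0.0003,0.0035,0.004,100],
  [0.1,0.0003,0.0035,0.004,100],
  [0.12,0.0003,0.0035,0.004,100],
  [0.13,0.0003,0.0035,0.004,100],
  [0.137,0.0003,0.0035,0.004,100],
  [0.141,0.0003,0.0035,0.004,100],
  [0.141,0.0003,0.0035,0.004,100],
  [0.141,0.0003,0.0035,0.004,100],
])

```text
clock: 33.12
position: [530.4, -355.1, 20.7]
tcp_rot: [0.5, 0.501, -0.5, 0.5]
ft_force: [0.3, 0.5, -0.3]
grip_width: 85.4
```

Emit:
carry_out([
  [0,0,0,0,75],
  [0,0,0,0,60],
  [0,0,0,0,50],
  [0,0,0,0,35],
  [0,0,0,0,35],
  [0,0,0,0,35],
  [0,0,0,0,35],
  [0,0,0,0,35],
], grip_force=40)

```text
clock: 33.78
position: [530.8, -355.5, 21.8]
tcp_rot: [0.5, 0.5, -0.5, 0.5]
ft_force: [-1.3, -0.3, 5.3]
grip_width: 48.1
```

```bash
python3 go.py 0 530 -355 160
```

```text
pos [ 530.8 -355.5   21.8] jaw -0.0 down [ 1.e-03  8.e-04 -1.e+00] F [-1.3 -0.3  5.3] w 48.1 t 33.78 j [ 0.81  0.68 -0.46  1.68  0.38  0.87  0.19]
turn -0.0001
[530.0, -355.0, 160.0] -> [-0.1382 -0.0007 -0.0006]
```

Emit:
carry_out([
  [-0.003,0,0,0,35],
  [-0.01,0,0,0,35],
  [-0.022,0,0,0,35],
  [-0.04,0,0,0,35],
  [-0.06,0,0,0,35],
  [-0.085,0,0,0,35],
  [-0.11,0,0,0,35],
  [-0.135,0,0,0,35],
  [-0.155,0,0,0,35],
  [-0.17,0,0,0,35],
  [-0.178,0,0,0,35],
  [-0.18,0,0,0,35],
  [-0.18,0,0,0,35],
])

```text
clock: 34.87
position: [530.7, -355.7, 202.3]
tcp_rot: [0.5, 0.5, -0.5, 0.5]
ft_force: [0.5, -0.0, -2.5]
grip_width: 47.9
```

```bash
python3 go.py 0 500 -140 200 615.7 3.4 200
```

```text
pos [ 530.7 -355.7  202.3] jaw -0.0 down [ 1.5e-03  3.0e-04 -1.0e+00] F [ 0.5 -0.  -2.5] w 47.9 t 34.87 j [ 0.85  0.51 -0.53  1.49  0.26  1.21  0.28]
turn -0.0001
[500.0, -140.0, 200.0] -> [ 0.0023 -0.0307 -0.2157]
[615.7, 3.4, 200.0] -> [ 0.0025  0.085  -0.3591]
```

Emit:
carry_out([
  [0,-0.002,-0.01,0,35],
  [0,-0.005,-0.03,0,35],
  [0,-0.01,-0.055,0,35],
  [0,-0.015,-0.08,0,35],
  [0,-0.018,-0.105,0,35],
  [0,-0.022,-0.13,0,35],
  [0,-0.026,-0.155,0,35],
  [0,-0.027,-0.18,0,35],
  [0,-0.024,-0.205,0,35],
  [0,-0.014,-0.23,0,35],
  [0,0.0,-0.253,0,35],
  [0,0.016,-0.275,0,35],
  [0,0.033,-0.297,0,35],
  [0,0.05,-0.319,0,35],
  [0,0.065,-0.338,0,35],
  [0,0.077,-0.35,0,35],
  [0,0.083,-0.357,0,35],
  [0,0.085,-0.359,0,35],
  [0,0.085,-0.359,0,35],
  [0,0.085,-0.359,0,35],
])

```text
clock: 36.53
position: [614.8, 2.2, 202.0]
tcp_rot: [-0.5, -0.5, 0.5, -0.5]
ft_force: [0.3, 0.2, -1.3]
grip_width: 47.7
```

```bash
python3 - <<'E'
from h import *
s,c=snap('wrist','w11.png');W=wcloud(c,s);z=s['position'][2];print(s['position'])
near(W,*s['position'][:2],32,z+92,z+101,'cap held');p=W
for a in(10,20,30,40): near(W,*s['position'][:2],32,z+a-18,z+a-8,a)
E
python3 go.py 0 615.7 3.4 30
```

```text
[614.8083518    2.21194077 202.03651447]
cap held 2470 circ 614.9 15.1 29.2 fit [614.8  23.6] 17.5 rect [614.9  10.8] [58.4 18.3] 0.3 z [294.7 299.9 301.2]
10 251 circ 613.7 10.5 24.0 fit [614.2   1.9] 25.5 rect [613.2  19.2] [48.1 17.5] 3.0 z [194.6 200.3 203.6]
20 371 circ 614.7 12.0 23.5 fit [614.3   2. ] 25.5 rect [615.1  19.9] [15.8 46.9] 87.3 z [204.7 209.3 213.6]
30 436 circ 614.5 10.6 24.1 fit [614.4   2. ] 25.5 rect [614.5  19.2] [17.4 48.2] 89.6 z [214.6 219.3 223.6]
40 514 circ 614.2 10.3 23.9 fit [614.6   2.1] 25.4 rect [613.9  19.1] [47.9 17.7] 2.3 z [224.6 229.3 233.6]
pos [614.9   1.9 202.2] jaw -0.08 down [ 5.e-04 -6.e-04 -1.e+00] F [ 0.3 -0.7 -1.8] w 47.7 t 36.58 j [ 0.32  0.49 -0.61  1.55  0.3   1.2  -0.35]
turn -0.0015
[615.7, 3.4, 30.0] -> [ 0.1722  0.0007 -0.0016]
```

View pics/w11.png

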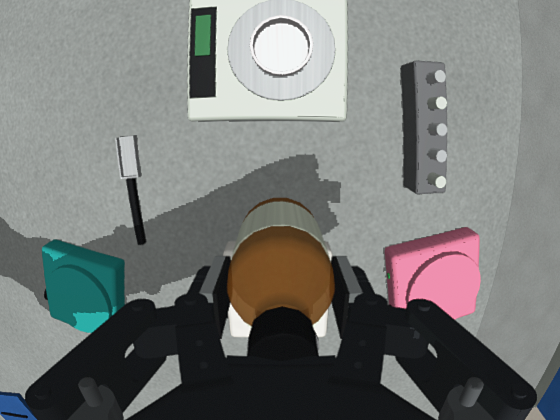

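The bottle hangs upright at (280,260). The dish is centred on the pan at (282,47), and the scoop lies on the left.

Emit:
carry_out([
  [0.01,0.001,-0.001,0,35],
  [0.03,0.001,-0.0016,0,35],
  [0.055,0.001,-0.0016,0,35],
  [0.08,0.001,-0.0016,0,35],
  [0.105,0.001,-0.0016,0,35],
  [0.13,0.001,-0.0016,0,35],
  [0.15,0.001,-0.0016,0,35],
  [0.163,0.001,-0.0016,0,35],
  [0.17,0.001,-0.0016,0,35],
  [0.174,0.001,-0.0016,0,35],
  [0.177,0.001,-0.0016,0,35],
  [0.178,0.001,-0.0016,0,35],
  [0.178,0.001,-0.0016,0,35],
  [0.178,0.001,-0.0016,0,35],
])

```text
clock: 37.75
position: [616.6, 3.5, 25.1]
tcp_rot: [0.501, 0.499, -0.5, 0.5]
ft_force: [0.1, 0.3, -2.1]
grip_width: 48.2
```

```bash
python3 go.py 0 616 3.4 22
```

```text
pos [616.6   3.5  25.1] jaw -0.09 down [ 2.e-03 -6.e-04 -1.e+00] F [ 0.1  0.3 -2.1] w 48.2 t 37.75 j [ 0.27  0.67 -0.54  1.73  0.43  0.86 -0.47]
turn -0.0015
[616.0, 3.4, 22.0] -> [ 0.0031 -0.0006  0.0001]
```

Emit:
carry_out([
  [0.001,-0.0006,0,0,35],
  [0.002,-0.0006,0,0,35],
  [0.003,-0.0006,0,0,35],
  [0.0035,-0.0006,0,0,35],
  [0.0035,-0.0006,0,0,35],
  [0.0035,-0.0006,0,0,35],
])

```text
clock: 38.25
position: [616.1, 3.5, 21.9]
tcp_rot: [0.501, 0.499, -0.5, 0.5]
ft_force: [-2.0, -0.3, 2.4]
grip_width: 47.9
```

Emit:
carry_out([
  [0,0,0,0,60],
  [0,0,0,0,75],
  [0,0,0,0,90],
  [0,0,0,0,95],
  [0,0,0,0,95],
  [-0.005,0,0,0,95],
  [-0.02,0,0,0,95],
  [-0.05,0,0,0,95],
  [-0.08,0,0,0,95],
  [-0.11,0,0,0,95],
  [-0.14,0,0,0,95],
  [-0.16,0,0,0,95],
  [-0.17,0,0,0,95],
  [-0.17,0,0,0,95],
  [-0.17,0,0,0,95],
])

```text
clock: 39.5
position: [615.5, 3.5, 191.4]
tcp_rot: [0.501, 0.499, -0.5, 0.5]
ft_force: [-0.4, -0.1, -1.5]
grip_width: 81.4
```

```bash
python3 - <<'E'
from h import *
s,c=snap('wrist');W=wcloud(c,s);print(s['position'])
near(W,616,3,32,114,125,'cap');near(W,616,3,32,74,82,'shoulder');near(W,616,147,57,46,50,'pan');near(W,616,147,34,64,72,'dish')
E
python3 go.py 0 424 -15 160
```

```text
[615.53258679   3.45125141 191.37366459]
cap 674 circ 615.1 3.7 12.0 fit [615.1   4.3] 8.5 rect [615.1   3.8] [23.2 22.8] 44.6 z [118.  120.1 121.2]
shoulder 519 circ 615.1 3.8 24.3 fit [615.1   3.7] 22.1 rect [615.1   5.8] [44.3 48.1] 84.9 z [74.6 78.4 81.6]
pan 5808 circ 615.5 146.6 55.0 fit [615.5 146.9] 44.2 rect [615.2 145. ] [104.4 109. ] 89.9 z [47.  48.3 49.6]
dish 689 circ 615.3 146.2 30.2 fit [615.4 145.9] 28.1 rect [615.6 145.9] [59.1 58.9] 66.5 z [65.2 68.1 69.4]
pos [615.    3.3 190.5] jaw -0.09 down [ 3.e-04 -1.e-03 -1.e+00] F [-0.4  0.4 -0.3] w 80.9 t 39.55 j [ 0.32  0.5  -0.61  1.57  0.3   1.17 -0.36]
turn -0.0016
[424.0, -15.0, 160.0] -> [ 0.0304 -0.1909  0.0185]
```

Bottle is at (615.1, 3.7) against a target of (615.7, 3.4). Next is the scoop.

Emit:
carry_out([
  [0,-0.02,0,0,60],
  [0,-0.05,0.004,0,60],
  [0,-0.08,0.008,0,60],
  [0,-0.11,0.012,0,60],
  [0.01,-0.14,0.015,0,60],
  [0.02,-0.165,0.018,0,60],
  [0.03,-0.182,0.018,0,60],
  [0.03,-0.19,0.018,0,60],
  [0.03,-0.191,0.018,0,60],
  [0.03,-0.191,0.018,0,60],
  [0.03,-0.191,0.018,0,60],
])

```text
clock: 40.47
position: [425.5, -14.2, 160.8]
tcp_rot: [0.501, 0.499, -0.5, 0.5]
ft_force: [0.2, 0.2, -0.6]
grip_width: 51.5
```

```bash
cat > sc.py <<'E'
from h import *
import sys
x,y=map(float,sys.argv[1:3])
s,c=snap('wrist','w%s.png'%sys.argv[3]);W=wcloud(c,s);print(s['position'])
p=near(W,x,y,100,4.5,16,'scoop')
m=np.isfinite(W[...,2])&(np.hypot(W[...,0]-x,W[...,1]-y)<100)&(W[...,2]<16)&(W[...,2]>-5)
dark=c['img'].max(-1)<45
h=W[m&dark&(W[...,2]>8)];print('handle',len(h))
if len(h)>20:
    o=h[:,:2].mean(0);u,sv,v=np.linalg.svd(h[:,:2]-o,full_matrices=False);d=v[0]*np.sign(v[0][1])
    print('mean',o.round(1),'dir deg',np.degrees(np.arctan2(d[1],d[0])).round(2),'ext',np.percentile((h[:,:2]-o)@d,[.5,99.5]).round(1),'all ext',np.percentile((p[:,:2]-o)@d,[.5,99.5]).round(1))
    print('rect',cv2.minAreaRect(h[:,:2].astype(np.float32)))
E
python3 sc.py 424 -15 12
```

```text
[425.46102336 -14.2358918  160.78525595]
scoop 1183 circ 415.4 -25.6 87.3 fit [358.2 -20. ] 79.6 rect [419.1 -26.4] [174.6  53.1] 77.7 z [ 5.9 11.6 13.3]
handle 729
mean [427.7 -34.7] dir deg 92.88 ext [-45.5  41.5] all ext [-71.7  93.6]
rect ((427.7998046875, -36.74311065673828), (9.632275581359863, 88.4697494506836), 2.8941149711608887)
```

View pics/w12.png

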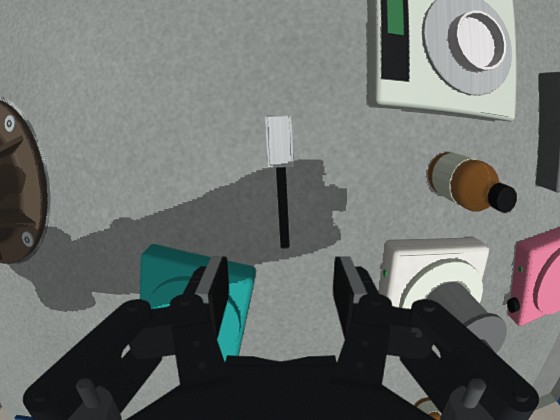

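The scoop's handle runs from (281,168) to (285,247) and its trough is at (279,140). It is tilted about 3°.

```bash
python3 go.py 2.89 426.6 -13.8 -20 426.6 -13.8 -32
```

```text
pos [425.5 -14.1 160.8] jaw -0.09 down [ 1.5e-03 -2.0e-04 -1.0e+00] F [ 0.  -0.7  0.4] w 51.4 t 40.52 j [ 0.51  0.22 -0.69  2.04  0.17  0.94 -0.28]
turn -0.0519
[426.6, -13.8, -20.0] -> [ 0.1808  0.0008 -0.0004]
[426.6, -13.8, -32.0] -> [ 0.1928  0.0008 -0.0004]
```

Emit:
carry_out([
  [0.01,0.0008,0,-0.03,35],
  [0.03,0.0008,0,-0.052,35],
  [0.06,0.0008,0,-0.052,35],
  [0.09,0.0008,0,-0.052,35],
  [0.12,0.0008,0,-0.052,35],
  [0.145,0.0008,0,-0.052,35],
  [0.16,0.0008,0,-0.052,35],
  [0.17,0.0008,0,-0.052,35],
  [0.178,0.0008,0,-0.052,35],
  [0.181,0.0008,0,-0.052,35],
  [0.181,0.0008,0,-0.052,35],
  [0.181,0.0008,0,-0.052,35],
])

```text
clock: 41.52
position: [427.2, -14.1, -19.7]
tcp_rot: [0.488, 0.512, -0.487, 0.513]
ft_force: [0.1, 1.0, -0.1]
grip_width: 30.2
```

```bash
python3 go.py 2.89 426.6 -13.8 -32; python3 sc.py 424 -15 13
python3 - <<'E'
import cv2
i=cv2.imread('pics/w13.png')[150:330,160:400];cv2.imwrite('pics/w13c.png',cv2.resize(i,None,fx=2.5,fy=2.5))
E
```

```text
pos [427.2 -14.1 -19.7] jaw 2.91 down [ 2.6e-03 -2.0e-04 -1.0e+00] F [ 0.1  1.  -0.1] w 30.2 t 41.52 j [ 0.3   0.51 -0.51  2.23  0.51  0.51 -0.55]
turn 0.0004
[426.6, -13.8, -32.0] -> [ 0.0123 -0.0006 -0.0003]
[427.21126819 -14.0864834  -19.74300101]
scoop 4108 circ 426.4 -8.3 68.8 fit [425.2  -7.3] 36.0 rect [426.2  -8.8] [ 26.4 136.5] 2.6 z [ 5.7 11.5 13. ]
handle 2395
mean [427.5 -28.7] dir deg 92.87 ext [-47.5  36.2] all ext [-47.   87.5]
rect ((427.8267517089844, -34.547157287597656), (9.686100006103516, 84.82813262939453), 3.03682541847229)
```

View pics/w13c.png

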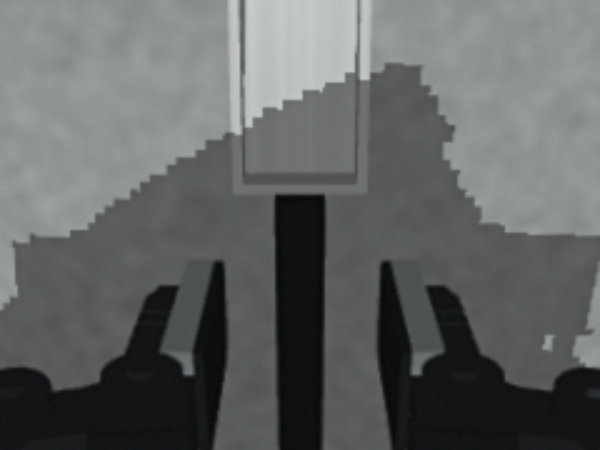

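The handle lies centred between the pads at crop column 300, aligned with them, and the trough is well clear. I'm going down and gripping.

Emit:
carry_out([
  [0.004,-0.0004,0,0,35],
  [0.008,-0.0004,0,0,35],
  [0.011,-0.0004,0,0,35],
  [0.0123,-0.0004,0,0,35],
  [0.0123,-0.0004,0,0,35],
  [0.0123,-0.0004,0,0,20],
  [0.0123,-0.0004,0,0,10],
  [0.0123,-0.0004,0,0,3],
  [0.0123,-0.0004,0,0,3],
  [0.0123,-0.0004,0,0,3],
  [0.0123,-0.0004,0,0,3],
], grip_force=40)

```text
clock: 42.48
position: [427.0, -14.2, -31.7]
tcp_rot: [0.488, 0.512, -0.486, 0.513]
ft_force: [-1.4, 0.2, 3.9]
grip_width: 8.5
```

Emit:
carry_out([
  [0,0,0,0,3],
  [-0.003,0,0,0,3],
  [-0.008,0,0,0,3],
  [-0.015,0,0,0,3],
  [-0.025,0,0,0,3],
  [-0.035,0,0,0,3],
  [-0.045,0,0,0,3],
  [-0.055,0,0,0,3],
  [-0.06,0,0,0,3],
  [-0.06,0,0,0,3],
  [-0.06,0,0,0,3],
])

```text
clock: 43.4
position: [427.1, -14.4, 28.6]
tcp_rot: [0.488, 0.511, -0.486, 0.514]
ft_force: [0.3, 0.1, -0.2]
grip_width: 8.9
```

```bash
python3 - <<'E'
from h import *
s,c=snap('wrist','w14.png');W=wcloud(c,s);P=s['position'];print(P,s['grip_width'])
r=R.from_quat(s['tcp_rot']).as_matrix();T=(W-P)@r
m=np.isfinite(W[...,2])&(T[...,0]<-33)&(T[...,0]>-52)&(abs(T[...,1])<25)&(abs(T[...,2])<100)&(T[...,2]<-12)
q=T[m];print(len(q),np.percentile(q,[1,50,99],axis=0).round(1))
for a in range(-80,-10,8):
    k=q[(q[:,2]>a)&(q[:,2]<=a+8)]
    if len(k):print(a,len(k),k[:,1].min().round(1),k[:,1].max().round(1),np.percentile(k[:,0],[5,50,95]).round(1))
E
python3 go.py 0 480.5 147 40
```

```text
[427.0563608  -14.36235287  28.61675193] 8.926323482785662
7842 [[-49.  -12.7 -73.3]
 [-35.4  -0.1 -45.6]
 [-33.7  12.8 -12.2]]
-80 263 -13.0 12.8 [-42.6 -35.3 -34.1]
-72 1126 -12.7 12.9 [-42.3 -35.1 -34. ]
-64 1118 -13.2 13.1 [-42.3 -35.3 -34.1]
-56 1084 -13.0 13.1 [-42.3 -35.2 -34. ]
-48 1057 -13.1 13.0 [-42.3 -35.2 -34. ]
-40 1012 -13.0 13.1 [-42.3 -35.2 -34.2]
-32 995 -13.2 13.0 [-42.3 -35.2 -34.1]
-24 794 -12.7 12.9 [-44.4 -42.  -35.5]
-16 393 -10.9 11.1 [-51.3 -44.6 -42.3]
pos [426.7 -14.3  28.2] jaw 2.89 down [ 3.3e-03 -5.0e-04 -1.0e+00] F [-0.4  0.1  0.3] w 8.7 t 43.45 j [ 0.38  0.43 -0.59  2.19  0.41  0.63 -0.46]
turn 0.0504
[480.5, 147.0, 40.0] -> [-0.0117  0.0618 -0.1584]
```

Emit:
carry_out([
  [-0.005,0.003,-0.008,0.01,3],
  [-0.01,0.009,-0.024,0.02,3],
  [-0.015,0.017,-0.044,0.03,3],
  [-0.015,0.026,-0.066,0.04,3],
  [-0.015,0.034,-0.088,0.05,3],
  [-0.015,0.043,-0.11,0.05,3],
  [-0.015,0.05,-0.13,0.05,3],
  [-0.015,0.057,-0.145,0.05,3],
  [-0.012,0.061,-0.154,0.05,3],
  [-0.012,0.062,-0.157,0.05,3],
  [-0.012,0.062,-0.157,0.05,3],
  [-0.012,0.062,-0.157,0.05,3],
  [-0.012,0.062,-0.157,0.05,3],
])

```text
clock: 44.53
position: [480.2, 144.2, 40.1]
tcp_rot: [0.5, 0.499, -0.5, 0.501]
ft_force: [0.4, 0.3, -0.7]
grip_width: 8.3
```

```bash
python3 - <<'E'
from h import *
s,c=snap('wrist');W=wcloud(c,s);P=s['position'];print(P,s['grip_width'])
h=near(W,600,147,130,37,43,'house')
m=np.isfinite(W[...,2])&(abs(W[...,0]-P[0])<25)&(abs(W[...,1]-P[1]-50)<50)&(abs(W[...,2]-P[2]-38)<9)&(W[...,1]>P[1]+25)
q=W[m][:,:2].astype(np.float32);print(cv2.minAreaRect(q),q[:,1].max())
e=[(y,np.percentile(h[abs(h[:,1]-y)<4][:,0],1)) for y in range(90,210,8) if (abs(h[:,1]-y)<4).sum()>30]
print(np.round(e,1).tolist())
E
python3 go.py 0 480.5 145.2 -29
```

```text
[480.23689404 144.21724513  40.11744314] 8.295021747762632
house 23655 circ 600.0 147.2 110.2 fit [601.7 153. ] 72.4 rect [600.5 147.2] [149.3 170.4] 89.4 z [38.8 40.4 42.2]
((480.1199645996094, 193.65606689453125), (48.810848236083984, 26.42232894897461), 89.88743591308594) 218.07178
[[90.0, 565.0], [98.0, 518.7], [106.0, 516.0], [114.0, 515.9], [122.0, 516.3], [130.0, 516.2], [138.0, 516.6], [146.0, 516.2], [154.0, 516.1], [162.0, 516.4], [170.0, 516.4], [178.0, 516.8], [186.0, 516.9], [194.0, 517.2], [202.0, 517.3]]
pos [480.4 144.3  40.2] jaw -0.06 down [ 0.0027 -0.0013 -1.    ] F [ 0.4 -0.4 -0.4] w 8.9 t 44.58 j [ 0.03  0.5  -0.58  2.01  0.4   0.74 -0.79]
turn -0.0011
[480.5, 145.2, -29.0] -> [ 0.0692 -0.0001 -0.001 ]
```

Emit:
carry_out([
  [0.008,0,-0.001,0.007,3],
  [0.02,0,-0.001,0.007,3],
  [0.035,0,-0.001,0.007,3],
  [0.048,0,-0.001,0.007,3],
  [0.058,0,-0.001,0.007,3],
  [0.064,0,-0.001,0.007,3],
  [0.067,0,-0.001,0.007,3],
  [0.069,0,-0.001,0.007,3],
  [0.07,0,-0.001,0.007,3],
  [0.071,0,-0.001,0.007,3],
  [0.0715,0,-0.001,0.007,3],
  [0.0715,0,-0.001,0.007,3],
  [0.0715,0,-0.001,0.007,3],
])

```text
clock: 45.67
position: [480.8, 145.2, -31.0]
tcp_rot: [0.503, 0.497, -0.502, 0.499]
ft_force: [-0.0, -0.5, -0.5]
grip_width: 8.6
```

```bash
python3 go.py -0.5 480.5 145.2 -31.7
```

```text
pos [480.8 145.2 -31. ] jaw -0.47 down [ 0.0032 -0.0012 -1.    ] F [-0.  -0.5 -0.5] w 8.6 t 45.67 j [-0.04  0.61 -0.49  2.06  0.51  0.59 -0.89]
turn 0.0006
[480.5, 145.2, -31.7] -> [ 0.0007 -0.0003  0.    ]
```

Lowering the last millimetre, then opening only a little, since the balance front is close.

Emit:
carry_out([
  [0.0006,-0.0003,0,0,3],
  [0.0012,-0.0003,0,0,3],
  [0.0012,-0.0003,0,0,3],
  [0.0012,-0.0003,0,0,3],
  [0.0012,-0.0003,0,0,12],
  [0.0012,-0.0003,0,0,18],
  [0.001,-0.0003,0,0,24],
  [0.001,-0.0003,0,0,27],
  [0.001,-0.0003,0,0,27],
  [-0.003,-0.0003,0,0,27],
  [-0.015,-0.0003,0,0,27],
  [-0.04,-0.0003,0,0,27],
  [-0.07,-0.0003,0,0,30],
  [-0.1,-0.0003,0,0,40],
  [-0.13,-0.0003,0,0,50],
  [-0.16,-0.0003,0,0,60],
  [-0.18,-0.0003,0,0,60],
  [-0.19,-0.0003,0,0,60],
  [-0.19,-0.0003,0,0,60],
  [-0.19,-0.0003,0,0,60],
])

```text
clock: 47.33
position: [479.7, 145.1, 158.5]
tcp_rot: [0.502, 0.497, -0.502, 0.499]
ft_force: [-1.4, 0.2, -0.8]
grip_width: 51.2
```

```bash
python3 sc.py 480 147 15
python3 - <<'E'
from h import *
c=dict(np.load('/tmp/wrist.npz'));W=wcloud(c,dict(position=c['pos'],tcp_rot=c['rot']))
near(W,480,147,82,4.5,16,'scoop');near(W,600,147,130,37,43,'house');near(W,616,147,34,64,72,'dish')
E
python3 go.py 0 420 60 250
```

```text
[479.72754883 145.12181716 158.50904235]
scoop 1281 circ 496.8 150.3 74.4 fit [499.1 147.7] 42.9 rect [492.  150.1] [143.9  49.4] 89.1 z [ 6.1 11.6 13.4]
handle 749
mean [480.3 124.5] dir deg 89.88 ext [-45.6  41.5] all ext [-45.5  94.2]
rect ((480.01318359375, 122.30561828613281), (87.79737854003906, 9.265263557434082), 89.71505737304688)
scoop 1278 circ 494.0 149.6 73.7 fit [498.2 147.5] 42.5 rect [491.6 149.1] [141.7  48.5] 89.2 z [ 6.1 11.6 13.4]
house 13118 circ 599.5 135.5 118.1 fit [602.6 147.1] 75.4 rect [599.6 122.1] [199.4 168.9] 89.2 z [38.7 40.3 42.1]
dish 711 circ 614.8 146.1 30.5 fit [614.6 146.6] 28.2 rect [614.8 146. ] [59.3 59.8] 71.5 z [64.6 67.7 69.1]
pos [479.2 144.9 157.8] jaw -0.47 down [ 0.0017 -0.002  -1.    ] F [ 0.4 -0.8 -0.6] w 51.4 t 47.38 j [ 0.12  0.35 -0.66  1.88  0.26  0.99 -0.67]
turn -0.0083
[420.0, 60.0, 250.0] -> [-0.0922 -0.0583  0.0856]
```

Emit:
carry_out([
  [-0.02,0,0,0,60],
  [-0.05,-0.01,0.02,0,60],
  [-0.08,-0.03,0.04,0,60],
  [-0.092,-0.05,0.07,0,60],
  [-0.092,-0.058,0.085,0,60],
  [-0.092,-0.058,0.085,0,60],
  [-0.092,-0.058,0.085,0,60],
])

```text
clock: 47.97
position: [419.6, 59.4, 248.7]
tcp_rot: [-0.502, -0.497, 0.503, -0.498]
ft_force: [1.1, 0.0, -0.3]
grip_width: 51.5
```

Run:
```python
from h import *
s,c=snap('scene','s9.png');T=cloud(c);print(s['clock'])
near(T,616.5,-140,40,128,136,'cover');near(T,616,-140,60,48,53,'plate');near(T,615,4,30,114,125,'cap');near(T,616,147,34,62,74,'dish');near(T,616,147,57,45,52,'pan')
```

```text
47.9667
cover 436 circ 616.8 -140.4 38.0 fit [ 617.2 -139.9] 26.7 rect [ 617.9 -139.3] [71.9 70.1] 12.8 z [128.7 130.8 133.4]
plate 548 circ 616.6 -139.4 55.6 fit [ 616.3 -139.9] 44.2 rect [ 621.6 -139. ] [ 99.4 108.2] 16.0 z [48.3 50.  52.4]
cap 76 circ 614.8 3.9 13.8 fit [615.7   4.2] 9.3 rect [614.8   3.9] [27.5 20.4] 5.8 z [115.5 119.7 122.7]
dish 153 circ 615.3 148.3 32.2 fit [616.  146.4] 28.1 rect [615.7 146.9] [58.8 60.1] 59.3 z [62.7 66.5 69.9]
pan 874 circ 616.7 147.3 56.6 fit [617.5 147.1] 41.1 rect [615.8 147.2] [108.3 108.1] 12.7 z [45.7 48.3 51.3]
```

View pics/s9.png

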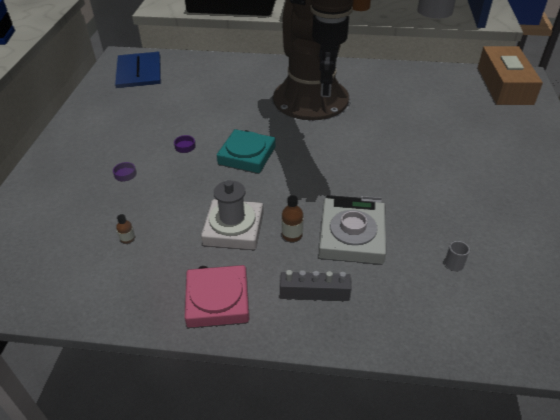

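The covered beaker is on the white stirrer (231,207), the bottle is in line at (292,220), and the dish is on the pan at (353,224). The bystanders are where they were, but I can't make out the scoop at this scale, so I'm zooming in.

Run:
```python
from h import *
c=dict(np.load('/tmp/scene.npz'));K=c['camera_matrix'];E=c['extrinsics']
for p in [(480,77,6),(480,147,6),(480,219,6)]:
    q=K@(E[:3,:3]@np.array(p)+E[:3,3]);print(p,(q[:2]/q[2]).round())
T=cloud(c);near(T,480,147,80,5,16,'scoop scene')
s,w=snap('wrist');W=wcloud(w,s);near(W,480,147,80,4.5,16,'scoop wrist')
a=cv2.resize(c['img'][150:250,280:440],None,fx=3.5,fy=3.5,interpolation=2);b=cv2.resize(w['img'],(560,420))[:350]
b=cv2.resize(b,(int(560*.43),150));o=np.zeros((510,560,3),np.uint8);o[:350]=a;o[355:505,:b.shape[1]]=b
cv2.imwrite('pics/s10.png',o[:,:,::-1])
```

```text
(480, 77, 6) [326. 197.]
(480, 147, 6) [353. 199.]
(480, 219, 6) [381. 202.]
scoop scene 146 circ 473.4 148.2 70.7 fit [440.4 143.7] 55.0 rect [475.  149.7] [ 83.8 121.1] 38.8 z [ 5.8 10.8 14.3]
scoop wrist 1017 circ 492.1 147.7 75.4 fit [496.5 146.2] 43.6 rect [491.4 147.7] [143.   49.5] 89.4 z [ 5.1 11.5 13.7]
```

View pics/s10.png

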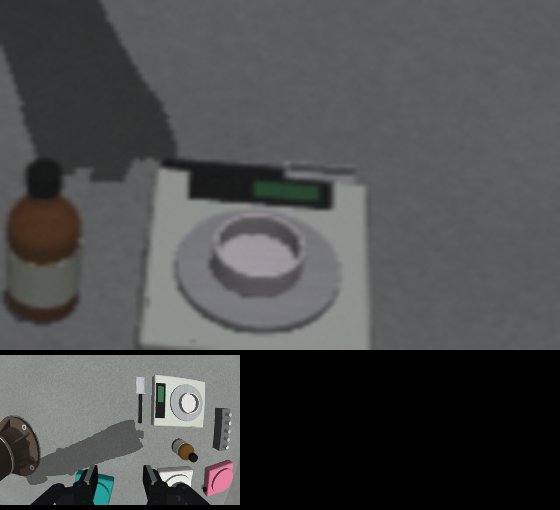

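The balance mostly hides the scoop in the scene view. The wrist view shows it lying flat, parallel to the front edge and centred on it, at inset (140,398). Everything is in place, so I'm handing in.

```bash
python3 -c "
from station import robot
print(robot.sign_off())"
```

```text
the job is handed in; nothing more can be done
None
```

The bench is set up as asked, in the order asked, and the job was handed in at about 48 s on the robot's clock. No verdict was reported.

| Item | Last check | Target |
|---|---|---|
| Beaker | about 0.7 mm from the plate's centre | middle of the plate |
| Cover | seated; disc top at 131 mm (125 mm rim + 6 mm disc) | seated on the beaker |
| Dish | about 1 mm from the pan's centre | middle of the pan |
| Bottle | upright, (615.1, 3.7) mm | (615.7, 3.4) mm |
| Scoop | flat, 30 mm gap, parallel within about 1°, centred within about 1 mm | about 3 cm gap, parallel, centred |

The small beaker, small bottle and rack were not touched and look unmoved in the last picture. The look-alikes were left alone too.

Two things disagreed with the description:
- **Finger reach:** the real fingertips sit about 36 mm behind the reported tool point (TCP) along the tool. I corrected for this in every grasp.
- **Top camera:** it reads about 4 mm off in y compared with the wrist and scene cameras, so I relied on those two.

In the last scene picture the balance partly hides the scoop, so its final check rests on the wrist camera alone.

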